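# Ready the light plinth on a banquet table

## Robot

A 6-joint arm with a two-finger parallel gripper is mounted at the origin on the work surface. World frame = base frame: x ahead of the robot, y to its left, z up, the work surface at z = 0. Lengths are in mm, angles in rad, forces in N, time in s.
With the tool pointing down it reaches from about 300 to 775 mm from the base axis. Payload 14.6 kg.
Tool frame: the origin (TCP) lies between the finger pads; the fingertips stand manip.nose_length ahead of it and the grasp point (between the pads) lies 11 mm behind it (manip.nose_length is the distance from the TCP to the fingertips, in mm); z points along the fingers, y is the line along which they close (so a half turn about z gives the same grasp; the last joint's range is limited). The gripper opens to 94 mm and grips with 3 to 60 N. Pads are 16 mm wide; open, the fingers measure 119 mm over their backs; the gripper's body (75 mm by 177 mm) begins 78 mm behind the grasp point.
Start: joints at [-1.307, 0.3, 1.521, -0, 1.321, -0.067], TCP at [178.633, -520.173, 213.446] pointing down, gripper open.
Joint ranges: [-3.03, 3.03], [-0.79, 2.21], [0.23, 2.52], [-1.04, 4.18], [0, 3.07], [-2.55, 2.55]. Speed limits (rad/s): [2.22, 2.22, 2.57, 3.14, 3.14, 3.14].

## Interface

Orientations are given as [roll, pitch, yaw] about the fixed x, y, z axes, in that order (R = Rz(yaw) Ry(pitch) Rx(roll)).
In Python, from cell import manip, cams, job gives the robot as it stands.
- The arm moves only by the tool jog_arm, never from a script. Its argument "commands" is a list of rows, each an object of numbers: "dx", "dy", "dz": the shift along the tool's x, y, z each as a share of 40 mm, from -1 to 1; "ax", "ay", "az": the turn, a rotation vector about the tool's x, y, z each as a share of 10 degrees, from -1 to 1; "gripper": the closure, from 0 (fully open) to 1 (shut). A call has 1 to 10 rows; each row shifts and turns the commanded pose from where the row before left it, along the tool's axes as they then stand; what a row does not reach is not made up. A row lasts 1/8 s, in which the tool goes at most 62.5 mm and 10.7 degrees, less where a joint would pass 70% of its speed; a pose out of reach is approached as far as the arm can. A call with a number of a shift or a turn outside -1 to 1 is refused whole. A call with a gripper value outside its range is refused whole. The fingers move at their own pace and stop on an object; "squeeze" is the grip in N (left out, the last holds). Time passes only in rows, so rows that do not move let the fingers close. It gives the time, the measured TCP pose, the force, the opening and the grip force at its end, in the units of the state.
- manip.read_state(): the state, without advancing time (a new reading comes with each control period).
- cams.camera(name): name is "side" or "top" or "wrist"; returns a dict with "image" (480x640x3 uint8, red, green, blue), "fx", "fy", "cx", "cy" (pixels), "world_to_cam" (4x4, takes a point from world to camera coordinates). Camera axes: x right, y down, z forward; pixel columns grow to the right and rows downward; lengths in mm; the calibration is good to about 2 mm. A picture is of the moment at which its call begins. There is no depth.
- job.sign_off(): hands the job in; it is judged then, once.
The state is a dict: "clock": time; "joints": joint angles; "qd": joint speeds; "effort": joint torques, N m; "eef_pos": TCP position; "eef_rot": TCP orientation; "wrist_force": force on the tool from outside, world axes, zero at the start; "moment": the same for the moment, N m; "finger_gap": finger opening in mm; "finger_force": force on a finger pad.
Only numpy, scipy, OpenCV 4.12 (cv2) and the standard library are available. Lean on these libraries where they do the work, as an engineer would, in place of code of your own. Each camera call takes 0.05 s, during which the arm holds its last target. There are 200 camera calls.

## Task

Switch the light plinth off at its isolator, then push every wax flake off its panel into the gutter along its near edge with the scraper block, keeping the gripper itself off the flakes. Then lay the scraper back flat on its marble slab and set all the candle jars upright on the panel, tall ones in the back half and short ones in the front half (the gutter side), clear of one another, without dropping or tipping any or disturbing the other tableware. Last, switch the isolator fully on again.

Things in the scene. Friction and masses are not known exactly. Their poses are not given: they have to be found in the camera images.
- plinth: Low light plinth, fixed: dark smoked panel 220 mm (x) by 240 mm (y), its flat top 35 mm above the table, brass rim 10 mm wide standing 12 mm above the panel on the two y sides and the back (+x); no rim on the near (-x) edge, where a brass gutter runs along it. Origin under the panel's centre, at table height; z up, x points to the back, away from the gutter.
- panel_top (a point): Centre of the panel's top surface; axes as the plinth's. The panel spans x -110 to 110 mm, y -120 to 120 mm. Back half: x above 0, front half: x below 0.
- gutter_floor (a point): Middle of the gutter's floor, 6 mm above the table (29 mm below the panel top); axes as the plinth's. The gutter is 68 mm wide in x (34 mm each way from this point, the panel's edge being its back side) and 240 mm long in y; its outer wall is 6 mm thick and 32 mm high above the table.
- isolator: Fixed grey switch box 90 by 90 mm, 60 mm high, with a black rotary handle on top. Origin under its centre at table height, z up.
- handle_grip (a point): Point on the handle's vertical turning axis at the middle of its grip bar, 90 mm above the table. The bar is 16 mm thick (its own x) and 74 mm long (its own y), from 70 to 106 mm above the table; a white tick marks its +y end.
- handle (a joint): Rotary handle, rad: 0 = off (bar along the box's y), 1.4 = on (about 80 degrees on, clockwise seen from above; the ticked end then points to the box's +x, at the white mark on the box). Stops at both ends; it stays where it is left.
- slab: Flat marble slab 110 mm (x) by 150 mm (y), 4 mm thick, fixed on the table: the scraper's place. Origin under its centre, z up.
- scraper: Wooden scraper block, loose, 180 g: base 24 mm (x) by 100 mm (y) and 22 mm high with a flat underside; on it an upright grip 16 mm thick (x), 60 mm long (y), from 22 to 72 mm high. Origin at the centre of its underside, z up.
- flake1: Loose cream flake of hardened wax, 12 to 22 mm across and 7 to 9 mm thick, lying on the panel. Origin at the centre of its underside. May be absent.
- flake2: Loose cream flake of hardened wax, 12 to 22 mm across and 7 to 9 mm thick, lying on the panel. Origin at the centre of its underside. May be absent.
- flake3: Loose cream flake of hardened wax, 12 to 22 mm across and 7 to 9 mm thick, lying on the panel. Origin at the centre of its underside. May be absent.
- flake4: Loose cream flake of hardened wax, 12 to 22 mm across and 7 to 9 mm thick, lying on the panel. Origin at the centre of its underside. May be absent.
- flake5: Loose cream flake of hardened wax, 12 to 22 mm across and 7 to 9 mm thick, lying on the panel. Origin at the centre of its underside. May be absent.
- tall1: Tall glass candle jar with gold rims, round, 56 mm diameter, 110 mm high, 320 g with a heavy foot, may be taken round the outside from above; standing on the table. Origin at the centre of its underside, z up. May be absent.
- tall2: Tall glass candle jar with gold rims, round, 56 mm diameter, 110 mm high, 320 g with a heavy foot, may be taken round the outside from above; standing on the table. Origin at the centre of its underside, z up. May be absent.
- short1: Short glass candle jar with gold rims, round, 56 mm diameter, 70 mm high, 320 g with a heavy foot, may be taken round the outside from above; standing on the table. Origin at the centre of its underside, z up. May be absent.
- short2: Short glass candle jar with gold rims, round, 56 mm diameter, 70 mm high, 320 g with a heavy foot, may be taken round the outside from above; standing on the table. Origin at the centre of its underside, z up. May be absent.
- goblet: Bystander: stemmed glass 136 mm high, 60 mm foot. Origin under its centre.
- shaker: Bystander: brass shaker 75 mm high, 40 mm diameter. Origin under its centre.
- favour: Bystander: small gift box 50 by 50 mm, 53 mm high with its bow. Origin under its centre.
- dish: Bystander: white bowl 70 mm diameter, 30 mm high. Origin under its centre.
There are look-alikes about, which are no part of the job. Leave any pink look-alike of the tall1 alone. Of the things that look like the scraper, take the one that is farthest to the robot's left at the start.

How it is judged:
By the outcome, as a careful person would: the job done as asked, in the order asked, and still so for the second after the job is handed in, with the robot touching nothing.
Of tall1, tall2, short1, short2 only 3 to 4 are there at a start; the rules pass over those that are not, and their reading is None.
Of flake1, flake2, flake3, flake4, flake5 only 3 to 5 are there at a start; the rules pass over those that are not, and their reading is None.
At some moment in a run one of tall1, tall2, short1, short2 may be knocked a few centimetres aside while the robot is not near it.
It also fails if it takes over 210 s, if anything falls off the work surface, if the arm or the gripper's body presses on something with over 40 N, if the wrist force passes 120 N, or if a joint passes its speed limit or range.

## Working session

There is one attempt and no reset: what is moved stays moved. The work goes in short steps, Python scripts to look and compute and a tool call to move; the robot and the scene stay as the last step left them, time stands still between calls to the robot, and variables do not carry over. Pictures are saved under pics/ and viewed, at most 14 in all, crops included, and the job is handed in when it is done.

Besides the shell and the picture viewer there is one more tool, called after "Call:" as name(argument=value, ...), one argument or row to a line, values as JSON. jog_arm: Moves the arm, as the interface text tells. Shift numbers are shares of 40 mm and turn numbers shares of 10 degrees, none past 1 either way. Its arguments: {"type":"object","properties":{"commands":{"type":"array"},"squeeze":{"type":"number"}},"required":["commands"]}

```bash
ls; mkdir -p pics; cat > h.py <<'E'
import numpy as np, cv2
from cell import manip, cams, job
def snap(n,f):
    c=cams.camera(n); cv2.imwrite(f'pics/{f}.png',c['image'][:,:,::-1]); np.save(f'pics/{f}.npy',c,allow_pickle=True); return c
def load(f): return np.load(f'pics/{f}.npy',allow_pickle=True).item()
def ray(c,u,v):
    T=np.array(c['world_to_cam']);R=T[:3,:3];o=-R.T@T[:3,3]
    d=R.T@np.array([(u-c['cx'])/c['fx'],(v-c['cy'])/c['fy'],1]);return o,d/np.linalg.norm(d)
def onz(c,u,v,z):
    o,d=ray(c,u,v);return o+d*(z-o[2])/d[2]
def proj(c,p):
    T=np.array(c['world_to_cam']);q=T[:3,:3]@np.array(p,float)+T[:3,3];return np.array([c['fx']*q[0]/q[2]+c['cx'],c['fy']*q[1]/q[2]+c['cy']])
def tri(c1,p1,c2,p2):
    o1,d1=ray(c1,*p1);o2,d2=ray(c2,*p2)
    s=np.linalg.lstsq(np.c_[d1,-d2],o2-o1,rcond=None)[0];a=o1+s[0]*d1;b=o2+s[1]*d2
    return (a+b)/2,np.linalg.norm(a-b)
E
python3 - <<'E'
from h import *
for n in('top','side','wrist'):
    c=snap(n,n+'0'); T=np.array(c['world_to_cam']); print(n,c['fx'],c['cx'],c['cy'],(-T[:3,:3].T@T[:3,3]).round(),T[:3,:3].round(2).tolist())
s=manip.read_state(); print(s, manip.nose_length)
E
```

```text
pics
top 456.21201363326276 315.94245022182696 231.19473593214624 [ 3.95e+02 -1.00e+00  1.42e+03] [[0.03, -1.0, -0.0], [-0.99, -0.03, -0.1], [0.1, 0.0, -0.99]]
side 442.8254743866655 316.39607125202417 235.64313832884176 [264. 727. 819.] [[-0.94, -0.34, -0.0], [-0.23, 0.65, -0.73], [0.25, -0.69, -0.68]]
wrist 353.1980074171959 319.8061623099754 238.7571563265335 [ 253. -494.  384.] [[0.32, -0.95, 0.0], [-0.91, -0.31, 0.27], [-0.25, -0.09, -0.96]]
{'clock': 0.15, 'joints': array([-1.30659967e+00,  3.00352974e-01,  1.52142058e+00, -1.41406096e-05,
        1.32070472e+00, -6.66061942e-02]), 'qd': array([ 6.84298014e-04, -2.23342491e-03, -2.05861056e-03,  1.49384038e-03,
       -2.24341009e-05,  8.06750107e-04]), 'effort': array([ 1.07605083e-03, -5.31960297e+01, -3.52820849e+01,  7.08405208e-02,
        2.36417132e-02, -7.53366589e-05]), 'eef_pos': array([ 178.582686  , -520.00118233,  213.01902362]), 'eef_rot': array([-3.14070809e+00, -4.52769079e-05,  3.30806337e-01]), 'wrist_force': array([-0.12113194,  0.38270782, -0.11048254]), 'moment': array([0.00835803, 0.0134338 , 0.00282998]), 'finger_force': 0.0, 'finger_gap': 94.06970612467656} 8.0
```

View pics/top0.png

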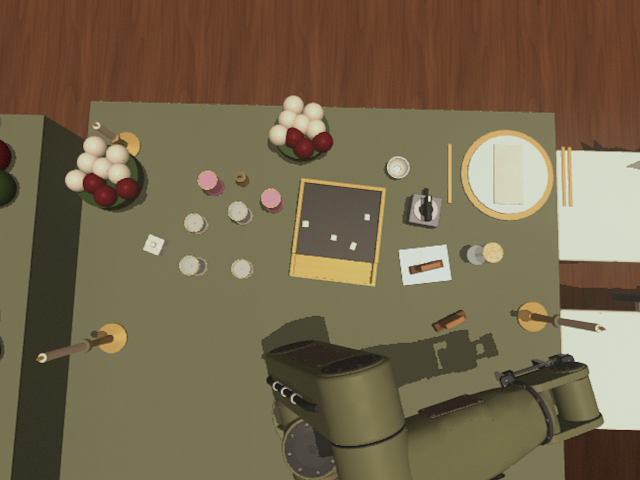

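View pics/side0.png

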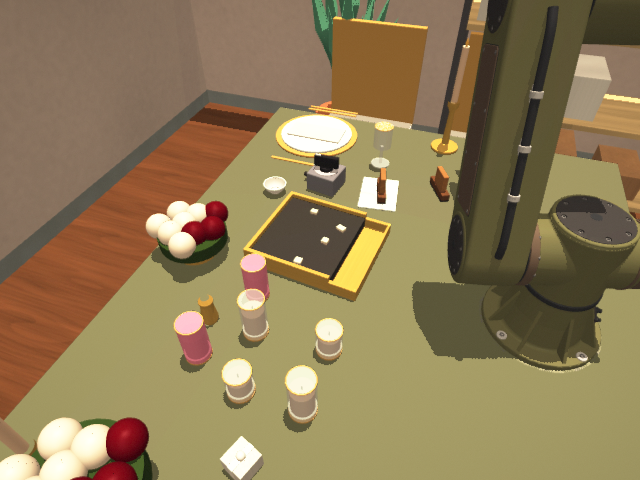

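The top view shows the plinth at (338,232) with flakes at (305,224), (367,217), (334,238) and (353,246). The isolator is at (425,209), the slab with the left-hand scraper at (427,266), and the decoy scraper at (450,321). The four white jars are at (195,223), (239,212), (192,266) and (242,269), and the pink decoys at (208,182) and (271,200). The side view shows the tall jars at (253,315) and (301,394), and the short ones at (328,339) and (238,380).

```bash
python3 - <<'E'
from h import *
c=load('top0');im=c['image'][:,:,::-1]
a=cv2.resize(im[170:295,285:460],None,fx=4,fy=4,interpolation=cv2.INTER_CUBIC)
cv2.imwrite('pics/a.png',a)
s=load('side0');b=cv2.resize(s['image'][140:290,240:460,::-1],None,fx=3.6,fy=3.6,interpolation=cv2.INTER_CUBIC);cv2.imwrite('pics/b.png',b)
hsv=cv2.cvtColor(im,cv2.COLOR_BGR2HSV)
m=cv2.inRange(hsv,(15,120,120),(32,255,255));m[:,:285]=0;m[:,395:]=0;m[:172]=0;m[290:]=0
p=cv2.findNonZero(m);r=cv2.minAreaRect(p);print(r);
hull=cv2.convexHull(p);q=cv2.approxPolyDP(hull,5,True)[:,0];print(q)
for u,v in q:print([onz(c,u,v,z)[:2].round(1).tolist() for z in(47,32)])
E
```

```text
((337.1955871582031, 231.79946899414062), (86.3863754272461, 98.73151397705078), 6.8090500831604)
[[385 189]
 [373 283]
 [289 275]
 [301 179]]
[[673.3, -202.3], [676.4, -204.5]]
[[387.1, -169.7], [387.1, -171.6]]
[[404.1, 82.1], [404.2, 83.0]]
[[697.6, 55.0], [700.9, 55.7]]
```

View pics/a.png

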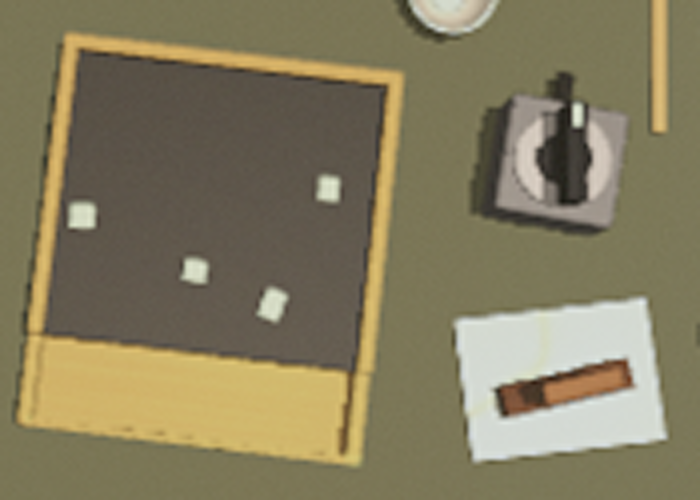

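View pics/b.png

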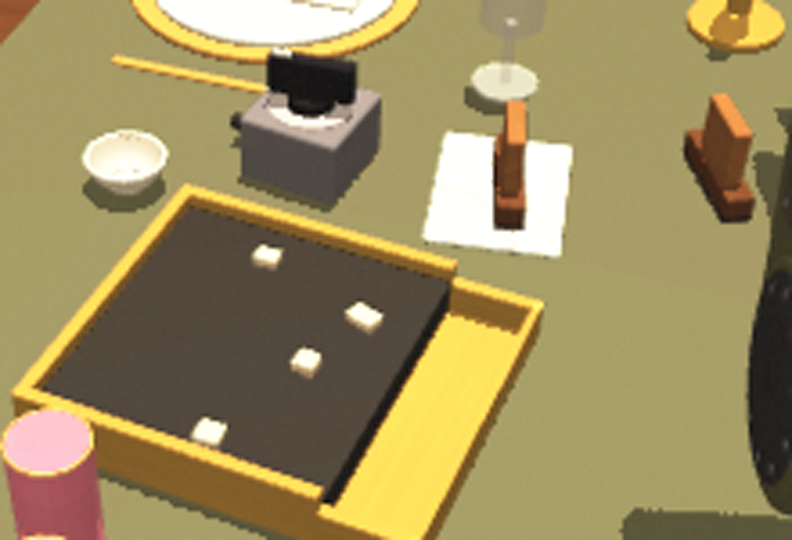

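The crops show four square flakes on the panel. The handle bar runs from crop (565,75) to (572,200) with its tick towards the back, so the handle is on. The scraper lies on the slab with its long axis tilted.

```bash
python3 - <<'E'
from h import *
c=load('top0')
A=lambda x,y:(285+x/4-.4,170+y/4-.4)
for n,p,z in [('bar far',A(566,75),106),('bar near',A(572,200),106),('slab c',A(560,380),4),('scr gripend',A(540,395),76),('scr gripend2',A(630,375),76)]: print(n,onz(c,*p,z).round(1))
for n,x,y in[('f1',82,215),('f2',195,270),('f3',272,304),('f4',328,188)]: print(n,onz(c,*A(x,y),42).round(1))
for p in [(508,95),(628,115),(608,230),(490,212)]: print('box',onz(c,*A(*p),60).round(1))
for p in [(455,320),(645,298),(665,438),(475,460)]: print('slab',onz(c,*A(*p),4).round(1))
print(onz(c,195,223,0),onz(c,239,212,0),onz(c,192,266,0),onz(c,242,269,0))
E
```

```text
bar far [ 666.5 -313.7  106. ]
bar near [ 574.6 -318.2  106. ]
slab c [ 447.8 -333.8    4. ]
scr gripend [ 433.7 -302.3   76. ]
scr gripend2 [ 450.2 -368.3   76. ]
f1 [561.8  38.6  42. ]
f2 [522.1 -48.3  42. ]
f3 [ 497.9 -107.1   42. ]
f4 [ 587.5 -148.    42. ]
box [ 659.5 -280.9   60. ]
box [ 646.6 -371.4   60. ]
box [ 558.9 -356.3   60. ]
box [ 570.1 -267.9   60. ]
slab [ 492.1 -252.2    4. ]
slab [ 513.2 -399.7    4. ]
slab [ 405.3 -414.8    4. ]
slab [ 384.5 -268.5    4. ]
[558.70333667 384.98142785   0.        ] [597.20521105 248.5698916    0.        ] [424.10423377 386.96991204   0.        ] [419.02125035 231.31591322   0.        ]
```

Call:
jog_arm(
  commands=[
    {"az": 0.95, "dz": -0.5},
    {"az": 0.945, "dz": -0.5},
    {"dx": 0.97, "dy": -0.46, "dz": -0.15},
    {"dx": 0.97, "dy": -0.46, "dz": -0.15},
    {"dx": 0.97, "dy": -0.46, "dz": -0.15},
    {"dx": 0.97, "dy": -0.46, "dz": -0.15},
    {"dx": 0.97, "dy": -0.46, "dz": -0.15},
    {"dx": 0.97, "dy": -0.46, "dz": -0.15},
    {"dx": 0.97, "dy": -0.46, "dz": -0.15},
    {"dx": 0.97, "dy": -0.46, "dz": -0.15},
  ],
)

```text
schema error: expected keys dx, dy, dz, ax, ay, az, gripper
```

Call:
jog_arm(
  commands=[
    {"dx": 0.9, "dy": -0.46},
    {"dx": 0.9, "dy": -0.46},
    {"dx": 0.5, "dy": -0.3},
    {"dx": 0},
  ],
)

```text
schema error: expected keys dx, dy, dz, ax, ay, az, gripper
```

```bash
cat >> h.py <<'E'
def R6(r):
    a,b,c=r;cx,sx,cy,sy,cz,sz=np.cos(a),np.sin(a),np.cos(b),np.sin(b),np.cos(c),np.sin(c)
    return np.array([[cz,-sz,0],[sz,cz,0],[0,0,1]])@np.array([[cy,0,sy],[0,1,0],[-sy,0,cy]])@np.array([[1,0,0],[0,cx,-sx],[0,sx,cx]])
def plan(p,yaw=None,p0=None,y0=None):
    "total shift in tool units (after turning to yaw), total az units"
    s=manip.read_state();p0=s['eef_pos'] if p0 is None else np.array(p0);y0=s['eef_rot'][2] if y0 is None else y0
    yaw=y0 if yaw is None else yaw
    d=np.array(p)-p0;c,n=np.cos(yaw),np.sin(yaw)
    print('from',p0.round(1),round(y0,3),'shift',np.round([(c*d[0]+n*d[1])/40,(n*d[0]-c*d[1])/40,-d[2]/40],3),'az',round(-np.degrees(yaw-y0)/10,3))
E
python3 - <<'E'
from h import *
snap('wrist','w1');s=manip.read_state();print(s['clock'],s['eef_pos'],s['eef_rot'],s['joints'])
E
```

```text
0.2 [ 178.5979137  -520.04361461  213.13179723] [-3.14093580e+00 -5.34287400e-05  3.30771105e-01] [-1.30660423e+00  3.00230887e-01  1.52131236e+00  9.91880485e-06
  1.32070836e+00 -6.65814871e-02]
```

View pics/w1.png

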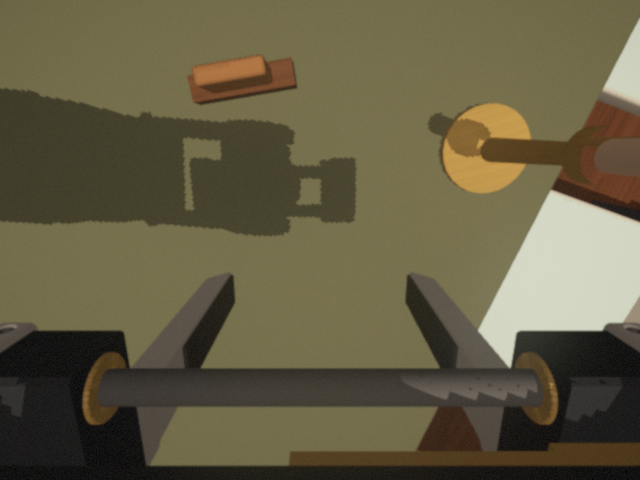

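All the keys are required. This wrist view only shows the decoy scraper (240,78) and a candlestick (487,147).

Call:
jog_arm(
  commands=[
    {"dx": 0, "dy": 0, "dz": -0.5, "ax": 0, "ay": 0, "az": 0.95, "gripper": 0},
    {"dx": 0, "dy": 0, "dz": -0.5, "ax": 0, "ay": 0, "az": 0.945, "gripper": 0},
    {"dx": 0.97, "dy": -0.46, "dz": -0.15, "ax": 0, "ay": 0, "az": 0, "gripper": 0},
    {"dx": 0.97, "dy": -0.46, "dz": -0.15, "ax": 0, "ay": 0, "az": 0, "gripper": 0},
    {"dx": 0.97, "dy": -0.46, "dz": -0.15, "ax": 0, "ay": 0, "az": 0, "gripper": 0},
    {"dx": 0.97, "dy": -0.46, "dz": -0.15, "ax": 0, "ay": 0, "az": 0, "gripper": 0},
    {"dx": 0.97, "dy": -0.46, "dz": -0.15, "ax": 0, "ay": 0, "az": 0, "gripper": 0},
    {"dx": 0.97, "dy": -0.46, "dz": -0.15, "ax": 0, "ay": 0, "az": 0, "gripper": 0},
    {"dx": 0.97, "dy": -0.46, "dz": -0.15, "ax": 0, "ay": 0, "az": 0, "gripper": 0},
    {"dx": 0, "dy": 0, "dz": 0, "ax": 0, "ay": 0, "az": 0, "gripper": 0},
  ],
)

```text
clock: 1.45
eef_pos: [452.2, -390.0, 295.2]
eef_rot: [-3.141, 0.0, 0.003]
wrist_force: [0.2, -0.5, -0.2]
finger_gap: 94.2
finger_force: 0.0
```

```bash
python3 - <<'E'
from h import *
snap('wrist','w2');s=manip.read_state();print(s['clock'],s['eef_pos'],s['eef_rot'],s['joints'])
plan([609,-319,250],0)
E
```

```text
1.5 [ 450.89451952 -390.75992521  295.0247309 ] [-3.14122810e+00  4.88035740e-04  1.91183794e-03] [-7.75415274e-01  3.62375168e-01  1.25162985e+00 -8.25196019e-05
  1.52819120e+00  7.93472843e-01]
from [ 450.9 -390.8  295. ] 0.002 shift [ 3.953 -1.794  1.126] az 0.011
```

View pics/w2.png

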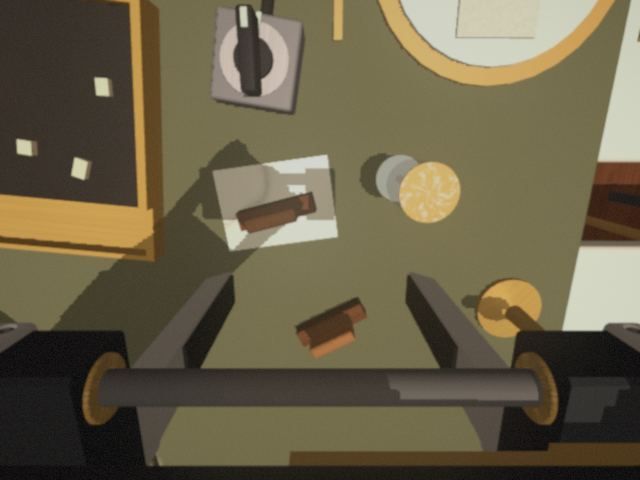

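The wrist view shows the isolator dial centre at about (254,60), the bar from (243,5) to (251,95) with the tick at the far end, the scraper from (240,222) to (314,203), and the goblet at (400,180).

```bash
python3 - <<'E'
from h import *
w=load('w2');t=load('top0')
print('cam',[ -np.array(w['world_to_cam'])[:3,:3].T@np.array(w['world_to_cam'])[:3,3]])
h=cv2.cvtColor(w['image'],cv2.COLOR_RGB2HSV)
# dial disc: brighter than the box
g=cv2.cvtColor(w['image'],cv2.COLOR_RGB2GRAY); print(g[60,205:310:5])
roi=np.zeros_like(g);roi[10:110,215:300]=1
m=((g>125)&(roi>0)).astype(np.uint8);pts=cv2.findNonZero(m)
hull=cv2.convexHull(pts);e=cv2.minEnclosingCircle(hull);print('disc',e,onz(w,*e[0],62).round(1))
for p in[(219,8),(303,20),(294,112),(212,97)]:print('box60',onz(w,*p,60).round(1))
# triangulate the tick and bar far end
print('bar ends106',onz(w,237,6,106),onz(w,257,6,106),'near top?',onz(w,241,93,106),onz(w,261,93,106),onz(w,241,93,70))
# orange plinth edges etc: scraper
# scraper: base(dark brown) end corners
for p in[(237,213),(244,232),(311,193),(316,211)]:print('scr',[onz(w,*p,z)[:2].round(1).tolist() for z in(4,26)])
for p in[(214,170),(328,155),(337,237),(229,250)]:print('slab',onz(w,*p,4).round(1))
cv2.imwrite('pics/c.png',cv2.resize(w['image'][0:260,200:350,::-1],None,fx=2.3,fy=2.3*1.0,interpolation=cv2.INTER_CUBIC))
E
```

```text
cam [array([ 530.40473083, -389.30570076,  466.71150609])]
[110 111 134 176 189 191  63  55  61  66  52  59  63  66 191 193 193 148
 135  69 112]
disc ((253.5, 59.0), 60.50836181640625) [ 612.5 -320.3   62. ]
box60 [ 659.7 -287.3   60. ]
box60 [ 649.2 -372.1   60. ]
box60 [ 560.6 -361.5   60. ]
box60 [ 575.6 -273.6   60. ]
bar ends106 [ 646.68317335 -315.06778238  106.        ] [ 646.73485722 -332.9854472   106.        ] near top? [ 574.09346481 -314.51947585  106.        ] [ 574.14551615 -333.5345371   106.        ] [ 578.45372058 -307.055605     70.        ]
scr [[437.5, -279.6], [442.0, -284.8]]
scr [[411.4, -287.5], [417.1, -292.3]]
scr [[464.5, -378.3], [467.6, -378.8]]
scr [[440.5, -384.8], [444.8, -385.0]]
slab [ 493.9 -253.3    4. ]
slab [ 513.1 -400.1    4. ]
slab [ 404.7 -413.3    4. ]
slab [ 385.9 -265.5    4. ]
```

View pics/c.png

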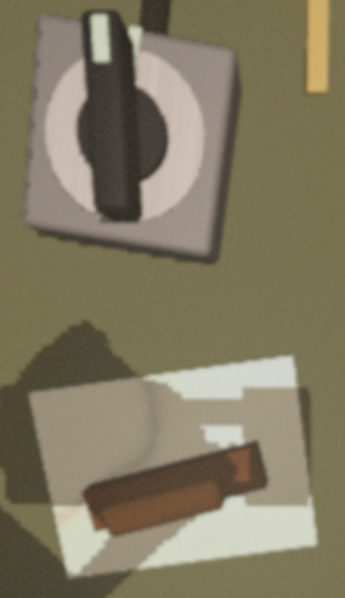

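Call:
jog_arm(
  commands=[
    {"dx": 0, "dy": 0, "dz": 0, "ax": 0, "ay": 0, "az": -0.11, "gripper": 0},
    {"dx": 1, "dy": -0.41, "dz": 0, "ax": 0, "ay": 0, "az": 0, "gripper": 0},
    {"dx": 1, "dy": -0.41, "dz": 0, "ax": 0, "ay": 0, "az": 0, "gripper": 0},
    {"dx": 1, "dy": -0.41, "dz": 0.5, "ax": 0, "ay": 0, "az": 0, "gripper": 0},
    {"dx": 1, "dy": -0.41, "dz": 1, "ax": 0, "ay": 0, "az": 0, "gripper": 0},
    {"dx": 0, "dy": 0, "dz": 1, "ax": 0, "ay": 0, "az": 0, "gripper": 0},
    {"dx": 0, "dy": 0, "dz": 0.9, "ax": 0, "ay": 0, "az": 0, "gripper": 0},
    {"dx": 0, "dy": 0, "dz": 0.6, "ax": 0, "ay": 0, "az": 0, "gripper": 0},
    {"dx": 0, "dy": 0, "dz": 0, "ax": 0, "ay": 0, "az": 0, "gripper": 0},
  ],
)

```text
clock: 2.62
eef_pos: [607.6, -323.2, 133.7]
eef_rot: [-3.14, 0.003, 0.019]
wrist_force: [-0.8, -0.0, 0.3]
finger_gap: 93.7
finger_force: 0.0
```

```bash
python3 - <<'E'
from h import *
w=snap('wrist','w3')
plan([610.5,-322,84],.02)
print(proj(w,[610.5,-322,106]),proj(w,[647,-321,106]),proj(w,[574,-322.7,106]))
E
```

```text
from [ 608.3 -323.4  135.6] 0.019 shift [ 0.056 -0.035  1.29 ] az -0.008
[318.51034135 270.87285557] [317.85069941 211.00235156] [318.63375592 325.41391895]
```

View pics/w3.png

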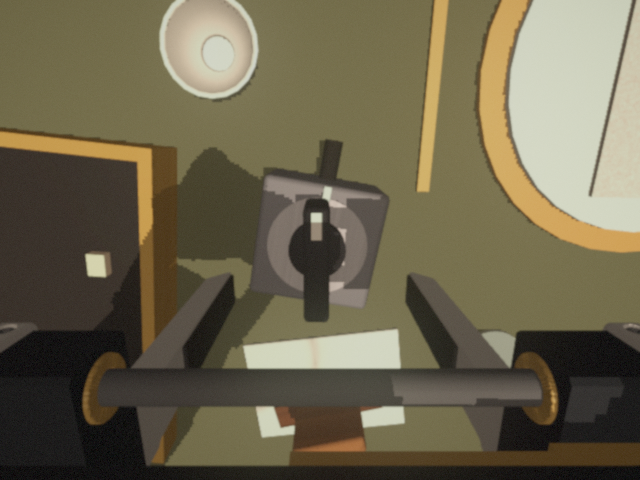

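The bar runs from (317,200) to (316,320) and is laterally centred between the fingers. The dial centre is at about (317,247).

```bash
python3 - <<'E'
from h import *
w=load('w3')
print(onz(w,317,247,62),onz(w,317,201,106),onz(w,316,320,106))
for p in[(266,176),(388,196),(365,306),(251,290)]:print(onz(w,*p,60).round(1))
plan([612,-322,84],.02)
E
```

```text
[ 612.00049288 -320.69697481   62.        ] [ 652.76184413 -320.4215329   106.        ] [ 577.74386913 -320.98901415  106.        ]
[ 661.7 -284.9   60. ]
[ 649.4 -369.5   60. ]
[ 565.1 -357.9   60. ]
[ 576.7 -271.7   60. ]
from [ 608.3 -323.4  135.6] 0.019 shift [ 0.094 -0.034  1.29 ] az -0.008
```

Call:
jog_arm(
  commands=[
    {"dx": 0.12, "dy": -0.06, "dz": 0.5, "ax": 0, "ay": 0, "az": 0, "gripper": 0},
    {"dx": 0, "dy": 0, "dz": 0.5, "ax": 0, "ay": 0, "az": 0, "gripper": 0},
    {"dx": 0, "dy": 0, "dz": 0.29, "ax": 0, "ay": 0, "az": 0, "gripper": 0},
    {"dx": 0, "dy": 0, "dz": 0, "ax": 0, "ay": 0, "az": 0, "gripper": 0.7},
    {"dx": 0, "dy": 0, "dz": 0, "ax": 0, "ay": 0, "az": 0, "gripper": 1},
    {"dx": 0, "dy": 0, "dz": 0, "ax": 0, "ay": 0, "az": 0, "gripper": 1},
    {"dx": 0, "dy": 0, "dz": 0, "ax": 0, "ay": 0, "az": 0, "gripper": 1},
    {"dx": 0, "dy": 0, "dz": 0, "ax": 0, "ay": 0, "az": 0, "gripper": 1},
  ],
  squeeze=25,
)

```text
clock: 3.68
eef_pos: [613.7, -320.3, 84.1]
eef_rot: [3.141, -0.0, 0.019]
wrist_force: [1.9, 0.0, 1.4]
finger_gap: 47.6
finger_force: 0.0
```

Call:
jog_arm(
  commands=[
    {"dx": 0, "dy": 0, "dz": 0, "ax": 0, "ay": 0, "az": 0, "gripper": 1},
    {"dx": 0, "dy": 0, "dz": 0, "ax": 0, "ay": 0, "az": 0, "gripper": 1},
    {"dx": 0, "dy": 0, "dz": 0, "ax": 0, "ay": 0, "az": 0, "gripper": 1},
    {"dx": 0, "dy": 0, "dz": 0, "ax": 0, "ay": 0, "az": 0, "gripper": 1},
    {"dx": 0, "dy": 0, "dz": 0, "ax": 0, "ay": 0, "az": 0, "gripper": 1},
    {"dx": 0, "dy": 0, "dz": 0, "ax": 0, "ay": 0, "az": -0.5, "gripper": 1},
    {"dx": 0, "dy": 0, "dz": 0, "ax": 0, "ay": 0, "az": -0.5, "gripper": 1},
  ],
)

```text
clock: 4.55
eef_pos: [613.7, -320.4, 83.9]
eef_rot: [3.141, -0.0, 0.196]
wrist_force: [0.5, -2.6, -0.7]
finger_gap: 15.7
finger_force: 25.0
```

Call:
jog_arm(
  commands=[
    {"dx": 0, "dy": 0, "dz": 0, "ax": 0, "ay": 0, "az": -0.9, "gripper": 1},
    {"dx": 0, "dy": 0, "dz": 0, "ax": 0, "ay": 0, "az": -0.9, "gripper": 1},
    {"dx": 0, "dy": 0, "dz": 0, "ax": 0, "ay": 0, "az": -0.9, "gripper": 1},
    {"dx": 0, "dy": 0, "dz": 0, "ax": 0, "ay": 0, "az": -0.9, "gripper": 1},
    {"dx": 0, "dy": 0, "dz": 0, "ax": 0, "ay": 0, "az": -0.9, "gripper": 1},
    {"dx": 0, "dy": 0, "dz": 0, "ax": 0, "ay": 0, "az": -0.9, "gripper": 1},
    {"dx": 0, "dy": 0, "dz": 0, "ax": 0, "ay": 0, "az": -0.9, "gripper": 1},
    {"dx": 0, "dy": 0, "dz": 0, "ax": 0, "ay": 0, "az": -0.6, "gripper": 1},
    {"dx": 0, "dy": 0, "dz": 0, "ax": 0, "ay": 0, "az": 0, "gripper": 1},
  ],
)

```text
clock: 5.68
eef_pos: [612.2, -319.0, 83.8]
eef_rot: [-3.137, -0.002, 1.4]
wrist_force: [-14.8, 8.4, 8.2]
finger_gap: 15.7
finger_force: 25.0
```

```bash
python3 - <<'E'
from h import *
s=manip.read_state();print(s['eef_rot'],s['wrist_force'],s['moment'],s['joints'])
E
```

```text
[-3.13651648e+00 -2.13890537e-03  1.40004674e+00] [-14.82609273   8.42655897   8.16371574] [1.31174197 2.47407025 0.08241003] [-5.33425838e-01  7.32415510e-01  1.18431534e+00  2.10942675e-04
  1.23036662e+00 -3.62752657e-01]
```

Call:
jog_arm(
  commands=[
    {"dx": 0, "dy": 0, "dz": 0, "ax": 0, "ay": 0, "az": -0.2, "gripper": 1},
    {"dx": 0, "dy": 0, "dz": 0, "ax": 0, "ay": 0, "az": -0.2, "gripper": 1},
    {"dx": 0, "dy": 0, "dz": 0, "ax": 0, "ay": 0, "az": 0, "gripper": 1},
  ],
)

```text
clock: 6.05
eef_pos: [612.2, -318.8, 83.8]
eef_rot: [-3.137, -0.003, 1.468]
wrist_force: [-14.0, 9.7, 7.5]
finger_gap: 16.5
finger_force: 25.9
```

```bash
python3 - <<'E'
from h import *
s=manip.read_state();print(s['eef_rot'],s['eef_pos'],s['wrist_force'],s['moment'])
E
```

```text
[-3.13668004e+00 -2.91138249e-03  1.46792775e+00] [ 612.18996303 -318.84507635   83.79008832] [-14.02817451   9.69871541   7.4520306 ] [ 1.49579648  2.54740335 -0.60909251]
```

Call:
jog_arm(
  commands=[
    {"dx": 0, "dy": 0, "dz": 0, "ax": 0, "ay": 0, "az": 0, "gripper": 0.4},
    {"dx": 0, "dy": 0, "dz": 0, "ax": 0, "ay": 0, "az": 0, "gripper": 0.4},
    {"dx": 0, "dy": 0, "dz": 0, "ax": 0, "ay": 0, "az": 0, "gripper": 0.4},
    {"dx": 0, "dy": 0, "dz": -0.5, "ax": 0, "ay": 0, "az": 0, "gripper": 0.4},
    {"dx": 0, "dy": 0, "dz": -1, "ax": 0, "ay": 0, "az": 0, "gripper": 0.4},
    {"dx": 0, "dy": 0, "dz": -1, "ax": 0, "ay": 0, "az": 0, "gripper": 0.4},
    {"dx": 0, "dy": 0, "dz": 0, "ax": 0, "ay": 0, "az": 0, "gripper": 0.4},
  ],
)

```text
clock: 6.92
eef_pos: [614.9, -320.8, 189.3]
eef_rot: [3.135, 0.003, 1.468]
wrist_force: [0.4, 0.9, -0.2]
finger_gap: 56.7
finger_force: 0.0
```

```bash
python3 - <<'E'
from h import *
plan([443,-335,180],1.829)
c=snap('top','top1');w=snap('wrist','w4')
# tick: find white on black around handle? bar direction from black mask in wrist
g=cv2.cvtColor(w['image'],cv2.COLOR_RGB2GRAY);p=proj(w,[613,-321,106]);print(p)
u,v=p.round().astype(int);r=g[max(0,v-60):v+60,max(0,u-60):u+60]
m=(r<45).astype(np.uint8)*255;cs,_=cv2.findContours(m,0,1);k=max(cs,key=cv2.contourArea);print(cv2.minAreaRect(k))
f=cv2.resize(w['image'][:,:,::-1],(480,360));t=cv2.resize(c['image'][170:295,285:460,::-1],(504,360),interpolation=cv2.INTER_CUBIC)[:, -300:]
cv2.imwrite('pics/d.png',np.hstack([f,t]))
E
```

```text
from [ 614.9 -320.8  189.3] 1.468 shift [ 0.755 -4.244  0.233] az -2.069
[317.3379538  249.92481395]
((61.62841033935547, 10.945526123046875), (17.341163635253906, 11.165714263916016), 3.5763344764709473)
```

View pics/d.png

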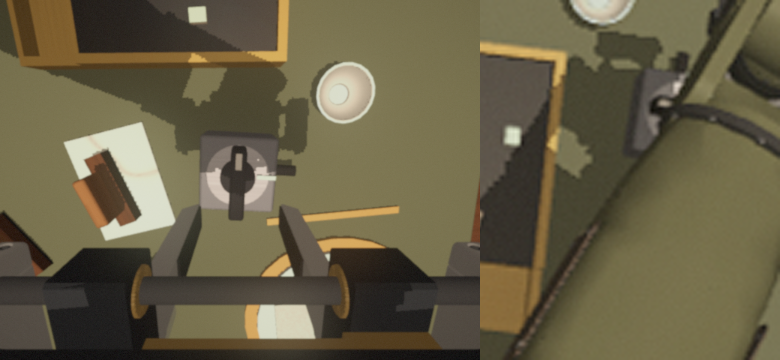

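The bar is now parallel to the box's y with the tick at the +y end, so the isolator is off. Next is the scraper.

Call:
jog_arm(
  commands=[
    {"dx": 0, "dy": 0, "dz": 0, "ax": 0, "ay": 0, "az": -0.7, "gripper": 0.4},
    {"dx": 0, "dy": 0, "dz": 0, "ax": 0, "ay": 0, "az": -0.7, "gripper": 0.4},
    {"dx": 0, "dy": 0, "dz": 0, "ax": 0, "ay": 0, "az": -0.67, "gripper": 0.4},
    {"dx": 0.15, "dy": -0.85, "dz": 0, "ax": 0, "ay": 0, "az": 0, "gripper": 0.4},
    {"dx": 0.15, "dy": -0.85, "dz": 0, "ax": 0, "ay": 0, "az": 0, "gripper": 0.4},
    {"dx": 0.15, "dy": -0.85, "dz": 0, "ax": 0, "ay": 0, "az": 0, "gripper": 0.4},
    {"dx": 0.15, "dy": -0.85, "dz": 0, "ax": 0, "ay": 0, "az": 0, "gripper": 0.4},
    {"dx": 0.15, "dy": -0.85, "dz": 0, "ax": 0, "ay": 0, "az": 0, "gripper": 0.4},
    {"dx": 0, "dy": 0, "dz": 0, "ax": 0, "ay": 0, "az": 0, "gripper": 0.4},
    {"dx": 0, "dy": 0, "dz": 0, "ax": 0, "ay": 0, "az": 0, "gripper": 0.4},
  ],
)

```text
clock: 8.28
eef_pos: [442.0, -334.5, 183.5]
eef_rot: [-3.141, -0.001, 1.829]
wrist_force: [0.1, 0.8, -0.7]
finger_gap: 56.7
finger_force: 0.0
```

```bash
python3 - <<'E'
from h import *
w=snap('wrist','w5');t=load('top0')
plan([443,-335,43],1.829)
h=cv2.cvtColor(w['image'],cv2.COLOR_RGB2HSV);print(proj(w,[443,-335,76]))
# wooden: orange-brown; grip top bright
for lo,n in(((3,90,40),'all'),((3,90,125),'bright')):
    m=cv2.inRange(h,lo,(18,255,255));p=proj(w,[443,-335,50]).astype(int)
    k=np.zeros_like(m);cv2.circle(k,tuple(map(int,p)),130,255,-1);m&=k;m[340:]=0
    cs,_=cv2.findContours(m,0,2);c=max(cs,key=cv2.contourArea);r=cv2.minAreaRect(c);b=cv2.boxPoints(r)
    print(n,cv2.contourArea(c),r,[onz(w,*q,76 if n=='bright' else 26)[:2].round(1).tolist() for q in b], onz(w,*r[0],76).round(1))
cv2.imwrite('pics/e.png',w['image'][:,:,::-1])
E
```

```text
from [ 442.2 -334.5  183.5] 1.829 shift [-0.018  0.015  3.512] az 0.003
[320.22619288 240.14423484]
all 468.5 ((320.5, 257.0), (28.0, 19.0), 90.0) [[438.7, -353.7], [456.6, -349.0], [464.1, -376.9], [445.9, -381.7]] [ 446.9 -349.    76. ]
bright 468.5 ((320.5, 257.0), (28.0, 19.0), 90.0) [[436.3, -339.3], [451.4, -335.3], [457.8, -359.0], [442.4, -363.1]] [ 446.9 -349.    76. ]
```

View pics/e.png

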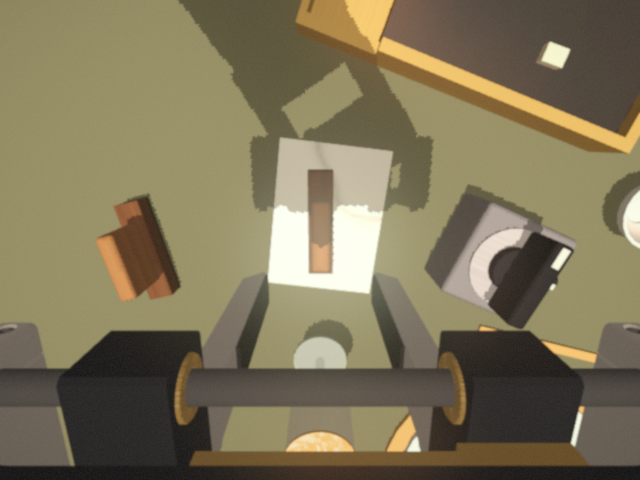

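```bash
python3 - <<'E'
from h import *
w=load('w5')
print(onz(w,320,357,3),onz(w,320,452,134),'scr far',onz(w,320,171,26),'near grip top',onz(w,320,272,76),onz(w,320,272,26))
E
```

```text
[ 483.43516693 -488.89552974    3.        ] [ 482.45501003 -485.38124167  134.        ] scr far [ 429.616637  -284.9181471   26.       ] near grip top [ 449.9300517  -361.99808104   76.        ] [ 454.82329118 -380.47032912   26.        ]
```

The scraper is upright in the image at u=320, centred and aligned between the fingers. The goblet, about 157 mm away, clears the gripper body.

Call:
jog_arm(
  commands=[
    {"dx": 0, "dy": 0.02, "dz": 1, "ax": 0, "ay": 0, "az": 0, "gripper": 0.4},
    {"dx": 0, "dy": 0, "dz": 1, "ax": 0, "ay": 0, "az": 0, "gripper": 0.4},
    {"dx": 0, "dy": 0, "dz": 1, "ax": 0, "ay": 0, "az": 0, "gripper": 0.4},
    {"dx": 0, "dy": 0, "dz": 0.5, "ax": 0, "ay": 0, "az": 0, "gripper": 0.4},
    {"dx": 0, "dy": 0, "dz": 0, "ax": 0, "ay": 0, "az": 0, "gripper": 1},
    {"dx": 0, "dy": 0, "dz": 0, "ax": 0, "ay": 0, "az": 0, "gripper": 1},
    {"dx": 0, "dy": 0, "dz": 0, "ax": 0, "ay": 0, "az": 0, "gripper": 1},
    {"dx": 0, "dy": 0, "dz": 0, "ax": 0, "ay": 0, "az": 0, "gripper": 1},
    {"dx": 0, "dy": 0, "dz": 0, "ax": 0, "ay": 0, "az": 0, "gripper": 1},
    {"dx": 0, "dy": 0, "dz": 0, "ax": 0, "ay": 0, "az": 0, "gripper": 1},
  ],
  squeeze=40,
)

```text
clock: 9.57
eef_pos: [442.6, -334.6, 44.3]
eef_rot: [3.141, 0.001, 1.829]
wrist_force: [-1.0, 1.4, 6.0]
finger_gap: 15.7
finger_force: 40.0
```

```bash
python3 - <<'E'
from h import *
# refine plinth from w2/w3/w5/top: gather rim corner estimates
t=load('top0')
g=t['image'].astype(int)
hsv=cv2.cvtColor(t['image'],cv2.COLOR_RGB2HSV)
dark=cv2.inRange(t['image'],(0,0,0),(110,98,90));dark[:,:290]=0;dark[:,388:]=0;dark[:172]=0;dark[275:]=0
dark=cv2.morphologyEx(dark,cv2.MORPH_CLOSE,np.ones((9,9)))
cs,_=cv2.findContours(dark,0,2);k=max(cs,key=cv2.contourArea);print(cv2.contourArea(k))
q=cv2.approxPolyDP(cv2.convexHull(k),4,True)[:,0];print(q.tolist())
for p in q: print('panel',[onz(t,*p,z)[:2].round(1).tolist() for z in (35,47)])
s=manip.read_state();print(s['eef_pos'],s['finger_gap'])
w=load('w2');print('w2 rim corner outer front right z47/32', onz(w,158,207,47),onz(w,158,258,32),'inner panel corner right-front z35',onz(w,138,206,35))
w=load('w3');print('w3 back right outer top',onz(w,152,150,47))
w=load('w5');print('w5 back right outer',onz(w,628,150,47),'front',onz(w,378,52,47))
E
```

```text
5862.0
[[299, 181], [381, 191], [372, 269], [290, 263]]
panel [[693.7, 61.5], [691.2, 61.0]]
panel [[669.2, -191.8], [666.8, -190.2]]
panel [[429.1, -167.6], [428.8, -166.1]]
panel [[440.5, 81.0], [440.1, 80.3]]
[ 442.59695447 -334.55982233   44.326707  ] 15.7224700396964
w2 rim corner outer front right z47/32 [ 453.27024893 -195.21039933   47.        ] [ 383.55978987 -180.26603747   32.        ] inner panel corner right-front z35 [ 452.25461176 -165.09722273   35.        ]
w3 back right outer top [ 677.12752013 -202.58853878   47.        ]
w5 back right outer [ 676.6698827  -199.89865649   47.        ] front [ 449.82618848 -182.10893547   47.        ]
```

Call:
jog_arm(
  commands=[
    {"dx": 0, "dy": 0, "dz": -0.5, "ax": 0, "ay": 0, "az": 0, "gripper": 1},
    {"dx": 0, "dy": 0, "dz": -1, "ax": 0, "ay": 0, "az": 0, "gripper": 1},
    {"dx": 0, "dy": 0, "dz": -1, "ax": 0, "ay": 0, "az": 0.67, "gripper": 1},
    {"dx": 0, "dy": 0, "dz": -1, "ax": 0, "ay": 0, "az": 0.67, "gripper": 1},
    {"dx": 0, "dy": 0, "dz": -0.4, "ax": 0, "ay": 0, "az": 0.68, "gripper": 1},
    {"dx": 0.89, "dy": 0.315, "dz": 0, "ax": 0, "ay": 0, "az": 0, "gripper": 1},
    {"dx": 0.89, "dy": 0.315, "dz": 0, "ax": 0, "ay": 0, "az": 0, "gripper": 1},
    {"dx": 0.89, "dy": 0.315, "dz": 0, "ax": 0, "ay": 0, "az": 0, "gripper": 1},
    {"dx": 0.89, "dy": 0.315, "dz": 0, "ax": 0, "ay": 0, "az": 0, "gripper": 1},
    {"dx": 0.89, "dy": 0.315, "dz": 0, "ax": 0, "ay": 0, "az": 0, "gripper": 1},
  ],
)

```text
clock: 10.82
eef_pos: [522.1, -161.9, 199.6]
eef_rot: [-3.141, -0.0, 1.477]
wrist_force: [-0.3, -0.1, -1.2]
finger_gap: 15.7
finger_force: 40.0
```

Call:
jog_arm(
  commands=[
    {"dx": 0.89, "dy": 0.315, "dz": 0, "ax": 0, "ay": 0, "az": 0, "gripper": 1},
    {"dx": 0.89, "dy": 0.315, "dz": 0, "ax": 0, "ay": 0, "az": 0, "gripper": 1},
    {"dx": 0.89, "dy": 0.315, "dz": 0, "ax": 0, "ay": 0, "az": 0, "gripper": 1},
    {"dx": 0, "dy": 0, "dz": 0, "ax": 0, "ay": 0, "az": 0, "gripper": 1},
    {"dx": 0, "dy": 0, "dz": 0, "ax": 0, "ay": 0, "az": 0, "gripper": 1},
  ],
)

```text
clock: 11.45
eef_pos: [569.3, -60.6, 199.5]
eef_rot: [-3.141, 0.0, 1.477]
wrist_force: [-0.9, 0.3, -2.2]
finger_gap: 15.4
finger_force: 40.0
```

```bash
python3 - <<'E'
from h import *
w=snap('wrist','w6');s=manip.read_state();print(s['eef_pos'],s['eef_rot'],s['wrist_force'])
E
```

```text
[569.25354219 -61.00152132 199.65071687] [-3.14111902e+00  1.34347864e-04  1.47605778e+00] [-0.42561559 -0.09325446 -1.52430606]
```

View pics/w6.png

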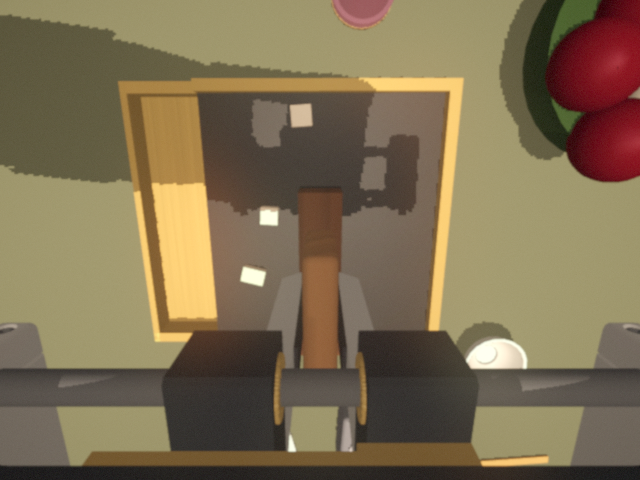

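The wrist view over the plinth shows the outer back-left corner at (462,79), the +y rim's front end at (193,79) and the panel's front edge from (199,93) to (217,320). Flakes are at (301,115), (269,216) and (253,276), and the fourth is hidden below the gripper.

```bash
cat >> h.py <<'E'
TH=np.radians(-5.4);C=np.array([569.6,-60.3])
def loc(p): d=np.array(p[:2])-C;c,s=np.cos(TH),np.sin(TH);return np.array([c*d[0]+s*d[1],-s*d[0]+c*d[1]])
def wor(x,y): c,s=np.cos(TH),np.sin(TH);return C+np.array([c*x-s*y,s*x+c*y])
E
python3 - <<'E'
from h import *
w=load('w6');g=w['image']
for n,p,z in[('backleft out(120,130)',(462,79),47),('left rim front(-110,130)',(193,79),47),('frontpanel a(-110,120)',(200,95),35),('frontpanel b(-110,?)',(217,318),35),('backleft in (110,120)',(447,92),47),('back rim out low(120,?)',(440,330),47),('gutter outer(-184,130)',(120,83),32),('gutter out right(-184,-130)',(155,342),32),('f1',(301,115),39),('f2',(269,216),39),('f3',(253,276),39)]:
    q=onz(w,*p,z);print(n,q.round(1),loc(q).round(1))
t=load('top0')
for x,y in[(82,215),(195,270),(272,304),(328,188)]:print(loc(onz(t,285+x/4-.4,170+y/4-.4,39)).round(1))
E
```

```text
backleft out(120,130) [701.5  55.7  47. ] [120.4 127.9]
left rim front(-110,130) [475.   77.2  47. ] [-107.1  128. ]
frontpanel a(-110,120) [474.9  65.9  35. ] [-106.1  116.7]
frontpanel b(-110,?) [ 452.2 -151.9   35. ] [-108.2 -102.3]
backleft in (110,120) [688.8  46.6  47. ] [108.7 117.7]
back rim out low(120,?) [ 682.1 -180.9   47. ] [ 123.4 -109.5]
gutter outer(-184,130) [405.2  82.9  32. ] [-177.2  127. ]
gutter out right(-184,-130) [ 379.2 -175.6   32. ] [-178.7 -132.7]
f1 [562.5  40.5  39. ] [-16.6  99.7]
f2 [522.  -47.6  39. ] [-48.6   8.1]
f3 [ 497.8 -107.1   39. ] [-67.1 -53.4]
[-16.7  97.9]
[-48.1   7.5]
[-66.8 -53.5]
[ 26.5 -85.9]
```

```bash
sed -i 's/C=np.array(\[569.6,-60.3\])/C=np.array([571.6,-62.0])/' h.py; python3 - <<'E'
from h import *
w=load('w6');print('scraper far end',onz(w,320,187,181), 'expected 50 along tool x from', manip.read_state()['eef_pos'])
a=wor(30,65);print(a);plan([*a,78],1.4766)
E
```

```text
scraper far end [574.91871094  -6.70822754 181.        ] expected 50 along tool x from [569.25354219 -61.00152132 199.65071687]
[ 6.07583899e+02 -1.11721700e-01]
from [569.3 -61.  199.7] 1.476 shift [1.606 0.811 3.041] az -0.003
```

```bash
python3 - <<'E'
from h import *
a=wor(10,12);plan([*a,78],1.4766)
E
```

```text
from [569.3 -61.  199.7] 1.476 shift [0.281 0.311 3.041] az -0.003
```

Call:
jog_arm(
  commands=[
    {"dx": 0.28, "dy": 0.31, "dz": 0.5, "ax": 0, "ay": 0, "az": 0, "gripper": 1},
    {"dx": 0, "dy": 0, "dz": 1, "ax": 0, "ay": 0, "az": 0, "gripper": 1},
    {"dx": 0, "dy": 0, "dz": 0.9, "ax": 0, "ay": 0, "az": 0, "gripper": 1},
    {"dx": 0, "dy": 0, "dz": 0.5, "ax": 0, "ay": 0, "az": 0, "gripper": 1},
    {"dx": 0, "dy": 0, "dz": 0.12, "ax": 0, "ay": 0, "az": 0, "gripper": 1},
    {"dx": 0, "dy": 0, "dz": 0, "ax": 0, "ay": 0, "az": 0, "gripper": 1},
    {"dx": 0, "dy": 0, "dz": 0, "ax": 0, "ay": 0, "az": 0, "gripper": 1},
  ],
)

```text
clock: 12.38
eef_pos: [583.4, -50.7, 80.2]
eef_rot: [3.14, 0.0, 1.476]
wrist_force: [-0.7, 0.5, -2.5]
finger_gap: 15.6
finger_force: 40.0
```

Call:
jog_arm(
  commands=[
    {"dx": 0, "dy": 0, "dz": 0.1, "ax": 0, "ay": 0, "az": 0, "gripper": 1},
    {"dx": 0, "dy": 0, "dz": 0, "ax": 0, "ay": 0, "az": 0, "gripper": 1},
  ],
)

```text
clock: 12.62
eef_pos: [583.2, -50.4, 75.4]
eef_rot: [3.141, 0.0, 1.477]
wrist_force: [0.9, -0.3, -0.4]
finger_gap: 16.2
finger_force: 40.0
```

Call:
jog_arm(
  commands=[
    {"dx": 0, "dy": -0.3, "dz": 0, "ax": 0, "ay": 0, "az": 0, "gripper": 1},
    {"dx": 0, "dy": -0.4, "dz": 0, "ax": 0, "ay": 0, "az": 0, "gripper": 1},
    {"dx": 0, "dy": -0.4, "dz": 0, "ax": 0, "ay": 0, "az": 0, "gripper": 1},
    {"dx": 0, "dy": -0.4, "dz": 0, "ax": 0, "ay": 0, "az": 0, "gripper": 1},
    {"dx": 0, "dy": -0.4, "dz": 0, "ax": 0, "ay": 0, "az": 0, "gripper": 1},
    {"dx": 0, "dy": -0.4, "dz": 0, "ax": 0, "ay": 0, "az": 0, "gripper": 1},
    {"dx": 0, "dy": -0.4, "dz": 0, "ax": 0, "ay": 0, "az": 0, "gripper": 1},
    {"dx": 0, "dy": -0.4, "dz": 0, "ax": 0, "ay": 0, "az": 0, "gripper": 1},
    {"dx": 0, "dy": -0.25, "dz": 0, "ax": 0, "ay": 0, "az": 0, "gripper": 1},
    {"dx": 0, "dy": 0, "dz": 0, "ax": 0, "ay": 0, "az": 0, "gripper": 1},
  ],
)

```text
clock: 13.88
eef_pos: [448.8, -37.7, 75.0]
eef_rot: [-3.141, -0.0, 1.477]
wrist_force: [-0.0, -0.5, -2.2]
finger_gap: 15.8
finger_force: 40.0
```

```bash
python3 - <<'E'
from h import *
w=snap('wrist','w7');s=manip.read_state();print(s['eef_pos'],loc(s['eef_pos']),s['eef_rot'],s['wrist_force'])
a=wor(30,62);plan([*a,76],1.4766)
E
```

```text
[449.35120515 -37.73198688  75.03242848] [-123.99007216   12.65568293] [-3.14131970e+00 -3.20964313e-05  1.47661706e+00] [-0.1053202  -0.62177885 -1.35404263]
from [449.4 -37.7  75. ] 1.477 shift [ 1.233  3.85  -0.024] az 0.0
```

View pics/w7.png

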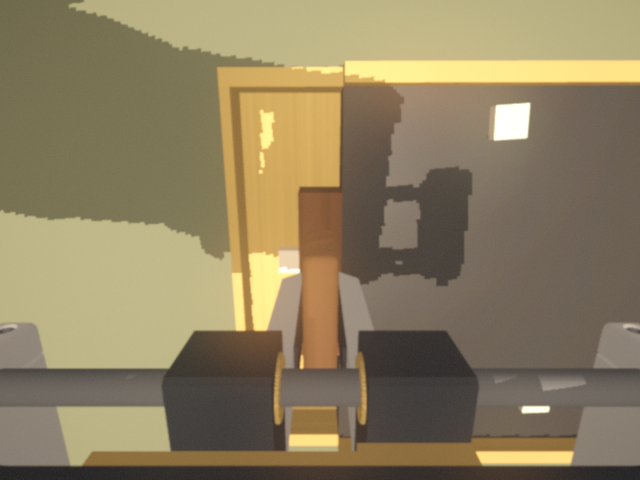

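Flake f2 now lies in the gutter at (289,260), and f1 is still on the panel at (511,121). The left lane is next.

Call:
jog_arm(
  commands=[
    {"dx": 0, "dy": 0, "dz": -1, "ax": 0, "ay": 0, "az": 0, "gripper": 1},
    {"dx": 0.31, "dy": 0.96, "dz": 0, "ax": 0, "ay": 0, "az": 0, "gripper": 1},
    {"dx": 0.31, "dy": 0.96, "dz": 0, "ax": 0, "ay": 0, "az": 0, "gripper": 1},
    {"dx": 0.31, "dy": 0.96, "dz": 0, "ax": 0, "ay": 0, "az": 0, "gripper": 1},
    {"dx": 0.31, "dy": 0.96, "dz": 0, "ax": 0, "ay": 0, "az": 0, "gripper": 1},
    {"dx": 0, "dy": 0, "dz": 0, "ax": 0, "ay": 0, "az": 0, "gripper": 1},
    {"dx": 0, "dy": 0, "dz": 0.5, "ax": 0, "ay": 0, "az": 0, "gripper": 1},
    {"dx": 0, "dy": 0, "dz": 0.4, "ax": 0, "ay": 0, "az": 0, "gripper": 1},
    {"dx": 0, "dy": 0, "dz": 0, "ax": 0, "ay": 0, "az": 0, "gripper": 1},
    {"dx": 0, "dy": 0, "dz": 0, "ax": 0, "ay": 0, "az": 0, "gripper": 1},
  ],
)

```text
clock: 15.18
eef_pos: [607.3, -3.0, 79.7]
eef_rot: [3.141, -0.0, 1.476]
wrist_force: [-0.5, -0.4, -0.9]
finger_gap: 15.6
finger_force: 40.0
```

```bash
python3 - <<'E'
from h import *
s=manip.read_state();print(s['eef_pos'],loc(s['eef_pos']),s['wrist_force'])
a=wor(-124,62);plan([*a,75.6],1.4766)
E
```

```text
[607.32291539  -2.96987358  79.65792837] [30.00915019 62.12997194] [-0.45357253 -0.36092787 -0.93575698]
from [607.3  -3.   79.7] 1.476 shift [-3.00e-03 -3.85e+00  1.01e-01] az -0.001
```

Call:
jog_arm(
  commands=[
    {"dx": 0, "dy": 0, "dz": 0.1, "ax": 0, "ay": 0, "az": 0, "gripper": 1},
    {"dx": 0, "dy": 0, "dz": 0, "ax": 0, "ay": 0, "az": 0, "gripper": 1},
    {"dx": 0, "dy": -0.2, "dz": 0, "ax": 0, "ay": 0, "az": 0, "gripper": 1},
    {"dx": 0, "dy": -0.4, "dz": 0, "ax": 0, "ay": 0, "az": 0, "gripper": 1},
    {"dx": 0, "dy": -0.4, "dz": 0, "ax": 0, "ay": 0, "az": 0, "gripper": 1},
    {"dx": 0, "dy": -0.45, "dz": 0, "ax": 0, "ay": 0, "az": 0, "gripper": 1},
  ],
)

```text
clock: 15.92
eef_pos: [548.7, 2.7, 75.3]
eef_rot: [3.141, 0.0, 1.477]
wrist_force: [1.7, 0.4, 0.6]
finger_gap: 15.8
finger_force: 40.0
```

Call:
jog_arm(
  commands=[
    {"dx": 0, "dy": -0.4, "dz": 0, "ax": 0, "ay": 0, "az": 0, "gripper": 1},
    {"dx": 0, "dy": -0.4, "dz": 0, "ax": 0, "ay": 0, "az": 0, "gripper": 1},
    {"dx": 0, "dy": -0.4, "dz": 0, "ax": 0, "ay": 0, "az": 0, "gripper": 1},
    {"dx": 0, "dy": -0.4, "dz": 0, "ax": 0, "ay": 0, "az": 0, "gripper": 1},
    {"dx": 0, "dy": -0.4, "dz": 0, "ax": 0, "ay": 0, "az": 0, "gripper": 1},
    {"dx": 0, "dy": -0.4, "dz": 0, "ax": 0, "ay": 0, "az": 0, "gripper": 1},
    {"dx": 0, "dy": 0, "dz": 0, "ax": 0, "ay": 0, "az": 0, "gripper": 1},
    {"dx": 0, "dy": 0, "dz": -1, "ax": 0, "ay": 0, "az": 0, "gripper": 1},
    {"dx": 0, "dy": 0, "dz": 0, "ax": 0, "ay": 0, "az": 0, "gripper": 1},
  ],
)

```text
clock: 17.05
eef_pos: [455.4, 11.5, 117.2]
eef_rot: [3.137, -0.0, 1.477]
wrist_force: [0.3, -0.5, -2.6]
finger_gap: 15.6
finger_force: 40.0
```

```bash
python3 - <<'E'
from h import *
w=snap('wrist','w8');s=manip.read_state();print(s['eef_pos'],loc(s['eef_pos']),s['wrist_force'])
h=cv2.cvtColor(w['image'],cv2.COLOR_RGB2HSV)
m=cv2.inRange(h,(15,0,150),(60,95,255));m[330:]=0
cs,_=cv2.findContours(m,0,2)
for c in cs:
    a=cv2.contourArea(c)
    if a>60: r=cv2.minAreaRect(c);print(a,np.round(r[0]),loc(onz(w,*r[0],39)).round(),loc(onz(w,*r[0],10)).round())
a=wor(66,-68);plan([*a,115],1.4766)
E
```

```text
[454.52599883  11.58011653 115.64083897] [-123.47892327   62.23592858] [ 0.24322722  0.54431431 -1.84496132]
88.5 [631. 321.] [123.   3.] [152. -13.]
1123.5 [286. 302.] [-148.   21.] [-150.    7.]
1149.0 [355. 299.] [-95.  22.] [-92.   9.]
24547.5 [122. 275.] [-270.   43.] [-288.   32.]
441.5 [387. 193.] [-74. 104.] [-69. 100.]
443.5 [292. 192.] [-142.  105.] [-144.  101.]
513.5 [266. 130.] [-158.  147.] [-162.  148.]
50462.0 [320.  68.] [-122.  186.] [-122.  191.]
from [454.5  11.6 115.6] 1.477 shift [-3.256  4.737  0.016] az 0.0
```

```bash
python3 - <<'E'
from h import *
w=load('w8');im=w['image']
w7=load('w7');print('flake colours',w7['image'][121,511],w7['image'][258,289],w7['image'][408,536])
for v,u in[(193,387),(192,292),(130,266),(299,355)]:print(u,v,im[v,u],im[v,u-14],im[v,u+14],im[v-16,u],im[v+16,u])
for f in('w8',):
  for x,y in[(-74,104),(-18,100),(-142,100)]: print(proj(w,[*wor(x,y),39]))
t=snap('top','top2');s=snap('side','side2')
for n,c in(('top',t),('side',s)):
  h=cv2.cvtColor(c['image'],cv2.COLOR_RGB2HSV);m=cv2.inRange(h,(15,0,150),(75,90,255))
  poly=np.array([proj(c,[*wor(x,y),40]) for x,y in[(-182,-124),(-182,124),(114,124),(114,-124)]]).astype(np.int32)
  k=np.zeros_like(m);cv2.fillPoly(k,[poly],255);m&=k
  cs,_=cv2.findContours(m,0,2)
  for q in cs:
    if cv2.contourArea(q)>4:
      r=cv2.minAreaRect(q);print(n,cv2.contourArea(q),np.round(r[0]),loc(onz(c,*r[0],39)).round(),loc(onz(c,*r[0],10)).round())
E
```

```text
flake colours [255 255 253] [241 214 178] [255 255 244]
387 193 [152 135 115] [139 120 101] [144 124 104] [113  93  73] [145 130 109]
292 192 [239 214 179] [209 167  95] [129  89  55] [211 171  95] [207 166  92]
266 130 [190 181 133] [129 120  87] [130 121  88] [181 172 127] [160 150 108]
355 299 [158 145 130] [148 132 116] [131 116 102] [158 144 129] [155 142 128]
[387.13645159 193.93336378]
[465.29155667 199.43354244]
[291.38401607 199.65308986]
top 24.0 [311. 270.] [-157.   64.] [-157.   65.]
top 31.0 [353. 246.] [-69. -52.] [-67. -54.]
top 21.0 [366. 216.] [ 25. -84.] [ 29. -87.]
side 26.0 [359. 258.] [-153.   36.] [-144.    9.]
side 20.5 [314. 210.] [ 26. -84.] [  41. -115.]
```

f1 at (-144,101) and f2 at (-144,9) are both in the gutter. The right lane is next.

Call:
jog_arm(
  commands=[
    {"dx": -0.65, "dy": 0.947, "dz": 0, "ax": 0, "ay": 0, "az": 0, "gripper": 1},
    {"dx": -0.65, "dy": 0.947, "dz": 0, "ax": 0, "ay": 0, "az": 0, "gripper": 1},
    {"dx": -0.65, "dy": 0.947, "dz": 0, "ax": 0, "ay": 0, "az": 0, "gripper": 1},
    {"dx": -0.65, "dy": 0.947, "dz": 0, "ax": 0, "ay": 0, "az": 0, "gripper": 1},
    {"dx": -0.65, "dy": 0.947, "dz": 0, "ax": 0, "ay": 0, "az": 0, "gripper": 1},
    {"dx": 0, "dy": 0, "dz": 0, "ax": 0, "ay": 0, "az": 0, "gripper": 1},
    {"dx": 0, "dy": 0, "dz": 0.5, "ax": 0, "ay": 0, "az": 0, "gripper": 1},
    {"dx": 0, "dy": 0, "dz": 0.4, "ax": 0, "ay": 0, "az": 0, "gripper": 1},
    {"dx": 0, "dy": 0, "dz": 0, "ax": 0, "ay": 0, "az": 0, "gripper": 1},
    {"dx": 0, "dy": 0, "dz": 0, "ax": 0, "ay": 0, "az": 0, "gripper": 1},
  ],
)

```text
clock: 18.45
eef_pos: [630.0, -135.2, 79.0]
eef_rot: [-3.141, -0.0, 1.477]
wrist_force: [0.5, -0.4, -1.4]
finger_gap: 15.5
finger_force: 40.0
```

```bash
python3 - <<'E'
from h import *
s=manip.read_state();print(s['eef_pos'],loc(s['eef_pos']),s['wrist_force'])
a=wor(-124,-67);plan([*a,75.5],1.4766)
E
```

```text
[ 630.00195561 -135.24545334   78.98315604] [ 65.03577174 -67.42427788] [ 0.49648401 -0.37534908 -1.38333838]
from [ 630.  -135.2   79. ] 1.477 shift [ 0.011 -4.726  0.087] az 0.002
```

Call:
jog_arm(
  commands=[
    {"dx": 0, "dy": 0, "dz": 0.09, "ax": 0, "ay": 0, "az": 0, "gripper": 1},
    {"dx": 0, "dy": 0, "dz": 0, "ax": 0, "ay": 0, "az": 0, "gripper": 1},
    {"dx": 0, "dy": -0.33, "dz": 0, "ax": 0, "ay": 0, "az": 0, "gripper": 1},
    {"dx": 0, "dy": -0.4, "dz": 0, "ax": 0, "ay": 0, "az": 0, "gripper": 1},
    {"dx": 0, "dy": -0.4, "dz": 0, "ax": 0, "ay": 0, "az": 0, "gripper": 1},
    {"dx": 0, "dy": -0.4, "dz": 0, "ax": 0, "ay": 0, "az": 0, "gripper": 1},
    {"dx": 0, "dy": -0.4, "dz": 0, "ax": 0, "ay": 0, "az": 0, "gripper": 1},
    {"dx": 0, "dy": -0.4, "dz": 0, "ax": 0, "ay": 0, "az": 0, "gripper": 1},
  ],
)

```text
clock: 19.45
eef_pos: [536.9, -126.8, 75.6]
eef_rot: [3.141, 0.0, 1.477]
wrist_force: [-0.3, -0.2, -0.9]
finger_gap: 15.8
finger_force: 40.0
```

Call:
jog_arm(
  commands=[
    {"dx": 0, "dy": -0.4, "dz": 0, "ax": 0, "ay": 0, "az": 0, "gripper": 1},
    {"dx": 0, "dy": -0.4, "dz": 0, "ax": 0, "ay": 0, "az": 0, "gripper": 1},
    {"dx": 0, "dy": -0.4, "dz": 0, "ax": 0, "ay": 0, "az": 0, "gripper": 1},
    {"dx": 0, "dy": -0.4, "dz": 0, "ax": 0, "ay": 0, "az": 0, "gripper": 1},
    {"dx": 0, "dy": -0.4, "dz": 0, "ax": 0, "ay": 0, "az": 0, "gripper": 1},
    {"dx": 0, "dy": -0.4, "dz": 0, "ax": 0, "ay": 0, "az": 0, "gripper": 1},
    {"dx": 0, "dy": 0, "dz": 0, "ax": 0, "ay": 0, "az": 0, "gripper": 1},
    {"dx": 0, "dy": 0, "dz": 0, "ax": 0, "ay": 0, "az": 0, "gripper": 1},
    {"dx": 0, "dy": 0, "dz": -1, "ax": 0, "ay": 0, "az": 0, "gripper": 1},
    {"dx": 0, "dy": 0, "dz": -1, "ax": 0, "ay": 0, "az": 0, "gripper": 1},
  ],
)

```text
clock: 20.7
eef_pos: [442.2, -117.8, 156.5]
eef_rot: [-3.141, -0.0, 1.477]
wrist_force: [0.7, -1.1, -2.1]
finger_gap: 15.8
finger_force: 40.0
```

```bash
cat >> h.py <<'E'
def flakes(n,c):
  h=cv2.cvtColor(c['image'],cv2.COLOR_RGB2HSV);m=cv2.inRange(h,(10,0,150),(75,95,255))
  poly=np.array([proj(c,[*wor(x,y),35]) for x,y in[(-182,-124),(-182,124),(114,124),(114,-124)]]).astype(np.int32)
  k=np.zeros_like(m);cv2.fillPoly(k,[poly],255);m&=k
  for q in cv2.findContours(m,0,2)[0]:
    if cv2.contourArea(q)>4:
      r=cv2.minAreaRect(q);print(n,cv2.contourArea(q),np.round(r[0]),loc(onz(c,*r[0],39)).round(),loc(onz(c,*r[0],10)).round())
E
python3 - <<'E'
from h import *
s=manip.read_state();print(s['eef_pos'],loc(s['eef_pos']),s['wrist_force'])
for n in('top','side','wrist'): flakes(n,snap(n,n+'3'))
plan([442.6,-334.6,160],1.829)
E
```

```text
[ 442.16239837 -117.79411143  156.45887945] [-123.61246326  -67.72764956] [ 0.66687513 -1.09156702 -2.13773955]
top 33.5 [356. 274.] [-152.  -70.] [-152.  -73.]
top 21.0 [330. 268.] [-146.    9.] [-145.    9.]
top 31.5 [300. 264.] [-145.   99.] [-144.  100.]
side 22.5 [345. 283.] [-153.  122.] [-144.   98.]
side 7.0 [358. 258.] [-152.   36.] [-144.   10.]
side 11.5 [370. 244.] [-158.  -24.] [-150.  -53.]
side 20.5 [371. 236.] [-152.  -52.] [-144.  -82.]
wrist 207.5 [292. 242.] [-144.  -75.] [-147.  -83.]
wrist 4.5 [248. 222.] [-181.  -56.] [-187.  -63.]
wrist 333.0 [288. 212.] [-148.  -48.] [-150.  -54.]
wrist 312.5 [292. 140.] [-143.   10.] [-145.   10.]
wrist 602.5 [290.  22.] [-142.   94.] [-144.  102.]
wrist 16.5 [236.  22.] [-181.   94.] [-187.  102.]
from [ 443.  -118.1  156.9] 1.477 shift [-5.231 -1.392 -0.078] az -2.018
```

All four flakes lie in the gutter and none are left on the panel. The scraper goes back to its slab.

Call:
jog_arm(
  commands=[
    {"dx": 0, "dy": 0, "dz": 0, "ax": 0, "ay": 0, "az": -0.7, "gripper": 1},
    {"dx": 0, "dy": 0, "dz": 0, "ax": 0, "ay": 0, "az": -0.7, "gripper": 1},
    {"dx": 0, "dy": 0, "dz": 0, "ax": 0, "ay": 0, "az": -0.62, "gripper": 1},
    {"dx": -0.87, "dy": -0.23, "dz": 0, "ax": 0, "ay": 0, "az": 0, "gripper": 1},
    {"dx": -0.87, "dy": -0.23, "dz": 0, "ax": 0, "ay": 0, "az": 0, "gripper": 1},
    {"dx": -0.87, "dy": -0.23, "dz": 0, "ax": 0, "ay": 0, "az": 0, "gripper": 1},
    {"dx": -0.87, "dy": -0.23, "dz": 0, "ax": 0, "ay": 0, "az": 0, "gripper": 1},
    {"dx": -0.87, "dy": -0.23, "dz": 0, "ax": 0, "ay": 0, "az": 0, "gripper": 1},
    {"dx": -0.87, "dy": -0.23, "dz": 0, "ax": 0, "ay": 0, "az": 0, "gripper": 1},
    {"dx": 0, "dy": 0, "dz": 0, "ax": 0, "ay": 0, "az": 0, "gripper": 1},
  ],
)

```text
clock: 22.1
eef_pos: [441.2, -335.2, 153.4]
eef_rot: [-3.14, -0.002, 1.827]
wrist_force: [-0.1, 0.2, -2.0]
finger_gap: 15.5
finger_force: 40.0
```

Call:
jog_arm(
  commands=[
    {"dx": 0, "dy": 0, "dz": 1, "ax": 0, "ay": 0, "az": 0, "gripper": 1},
    {"dx": 0, "dy": 0, "dz": 1, "ax": 0, "ay": 0, "az": 0, "gripper": 1},
    {"dx": 0, "dy": 0, "dz": 0.5, "ax": 0, "ay": 0, "az": 0, "gripper": 1},
    {"dx": 0, "dy": 0, "dz": 0.1, "ax": 0, "ay": 0, "az": 0, "gripper": 1},
    {"dx": 0, "dy": 0, "dz": 0, "ax": 0, "ay": 0, "az": 0, "gripper": 1},
    {"dx": 0, "dy": 0, "dz": 0, "ax": 0, "ay": 0, "az": 0, "gripper": 1},
  ],
)

```text
clock: 22.85
eef_pos: [442.2, -333.9, 52.3]
eef_rot: [3.141, 0.001, 1.829]
wrist_force: [-0.4, -0.1, -1.4]
finger_gap: 15.9
finger_force: 40.0
```

```bash
python3 - <<'E'
from h import *
plan([442.6,-334.6,44.3],1.829)
t=load('top3')
# jars: find gold/whitish discs in the top view left part; use side view too
E
```

```text
from [ 442.2 -333.9   52.3] 1.829 shift [-0.019  0.004  0.201] az 0.002
```

Call:
jog_arm(
  commands=[
    {"dx": 0, "dy": 0, "dz": 0.12, "ax": 0, "ay": 0, "az": 0, "gripper": 1},
    {"dx": 0, "dy": 0, "dz": 0.08, "ax": 0, "ay": 0, "az": 0, "gripper": 1},
    {"dx": 0, "dy": 0, "dz": 0, "ax": 0, "ay": 0, "az": 0, "gripper": 1},
    {"dx": 0, "dy": 0, "dz": 0, "ax": 0, "ay": 0, "az": 0, "gripper": 1},
  ],
)

```text
clock: 23.35
eef_pos: [441.9, -333.9, 44.1]
eef_rot: [3.141, 0.0, 1.829]
wrist_force: [-2.2, 1.6, 5.9]
finger_gap: 15.8
finger_force: 40.0
```

Call:
jog_arm(
  commands=[
    {"dx": 0, "dy": 0, "dz": 0, "ax": 0, "ay": 0, "az": 0, "gripper": 0.4},
    {"dx": 0, "dy": 0, "dz": 0, "ax": 0, "ay": 0, "az": 0, "gripper": 0.4},
    {"dx": 0, "dy": 0, "dz": 0, "ax": 0, "ay": 0, "az": 0, "gripper": 0.4},
    {"dx": 0, "dy": 0, "dz": 0, "ax": 0, "ay": 0, "az": 0, "gripper": 0.4},
    {"dx": 0, "dy": 0, "dz": -0.5, "ax": 0, "ay": 0, "az": 0, "gripper": 0.4},
    {"dx": 0, "dy": 0, "dz": -1, "ax": 0, "ay": 0, "az": 0, "gripper": 0.4},
    {"dx": 0, "dy": 0, "dz": -1, "ax": 0, "ay": 0, "az": 0, "gripper": 0},
    {"dx": 0, "dy": 0, "dz": -1, "ax": 0, "ay": 0, "az": 0, "gripper": 0},
    {"dx": 0, "dy": 0, "dz": -1, "ax": 0, "ay": 0, "az": 0, "gripper": 0},
    {"dx": 0, "dy": 0, "dz": -1, "ax": 0, "ay": 0, "az": 0, "gripper": 0},
  ],
)

```text
clock: 24.6
eef_pos: [441.6, -333.7, 264.8]
eef_rot: [3.142, 0.0, 1.829]
wrist_force: [0.1, 0.3, -0.6]
finger_gap: 92.5
finger_force: 0.0
```

```bash
python3 - <<'E'
from h import *
s=manip.read_state();print(s['clock'],s['eef_pos'])
t=snap('top','top4');d=snap('side','side4');w=snap('wrist','w9')
# jar discs: in side view white caps. print blobs in region x<... non-table pixels
h=cv2.cvtColor(t['image'],cv2.COLOR_RGB2HSV)
m=cv2.inRange(h,(0,0,135),(40,110,255));m[:,:140]=0;m[:,262:]=0;m[:200]=0;m[290:]=0
for q in cv2.findContours(m,0,2)[0]:
  if cv2.contourArea(q)>30:
    e=cv2.minAreaRect(q);print('top',cv2.contourArea(q),np.round(e[0],1),np.round(e[1],1),onz(t,*e[0],70).round(),onz(t,*e[0],110).round())
h=cv2.cvtColor(d['image'],cv2.COLOR_RGB2HSV)
m=cv2.inRange(h,(0,0,140),(40,110,255));m[:,:180]=0;m[:,360:]=0;m[:285]=0
for q in cv2.findContours(m,0,2)[0]:
  if cv2.contourArea(q)>30:
    e=cv2.boundingRect(q);print('side',cv2.contourArea(q),e)
a=np.vstack([cv2.resize(t['image'][160:300,130:300,::-1],(480,395)),cv2.resize(w['image'][:,:,::-1],(270,202))[:, :, :].repeat(1,0) if 0 else np.zeros((0,480,3),np.uint8)])
b=d['image'][240:480,170:390,::-1];b=cv2.resize(b,(362,395))
cv2.imwrite('pics/f.png',np.hstack([a,b])[:, :800])
E
```

```text
24.6 [ 441.63825358 -333.66152331  264.82827846]
top 337.5 [242. 268.] [22. 20.] [421. 220.  70.] [420. 213. 110.]
top 446.0 [193. 265.] [20. 28.] [426. 365.  70.] [425. 354. 110.]
top 278.0 [153.5 244.2] [17.5 17.8] [484. 486.  70.] [481. 471. 110.]
top 310.5 [195.9 222.8] [25.  19.3] [551. 363.  70.] [547. 352. 110.]
top 324.5 [239.8 212.8] [26.2 19.8] [585. 234.  70.] [579. 227. 110.]
side 31664.0 (180, 285, 180, 195)
```

View pics/f.png

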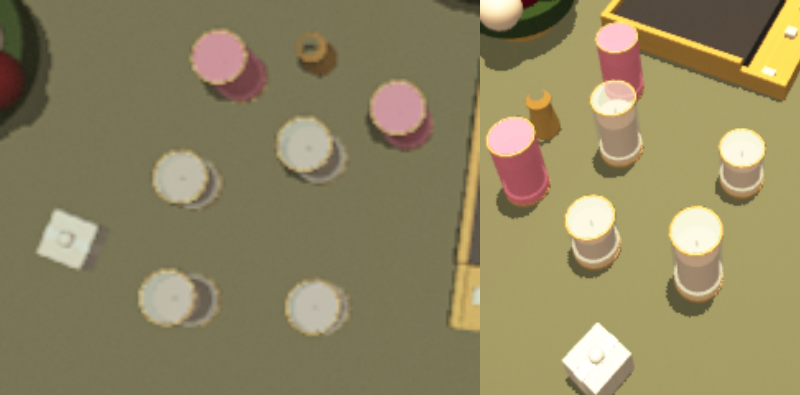

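The crops show tall jars A (top crop 305,145) and C (168,297), short jars B (182,178) and D (315,306), two pink decoys, the shaker near (312,48) and the favour at (68,240).

```bash
python3 - <<'E'
from h import *
t=load('top4');d=load('side4')
T=lambda x,y:(130+x/2.8235-.3,160+y/2.8214-.3);S=lambda x,y:(170+(x-480)/1.6455,240+y/1.6458)
for n,a,b in[('A',(305,145),(613,98)),('B',(182,178),(591,218)),('C',(168,297),(696,230)),('D',(315,306),(742,150)),('pinkL',(219,57),(515,137)),('pinkR',(398,107),(618,38)),('shaker',(312,48),(541,100)),('fav',(66,238),(597,354))]:
  p,e=tri(t,T(*a),d,S(*b));print(n,p.round(1),round(e,1))
s=manip.read_state();print(s['joints'])
E
```

```text
A [586.  234.7 102.6] 1.7
B [552.9 371.5  59.8] 1.1
C [424.8 367.  103.2] 0.1
D [420.3 224.2  57.3] 0.3
pinkL [673.4 327.1 102.2] 4.2
pinkR [626.7 139.5 102.1] 1.9
shaker [696.4 239.1  57.9] 2.0
fav [485.7 497.7  39.5] 1.5
[-7.13158155e-01  2.73210699e-01  1.43525938e+00 -2.68685170e-05
  1.42971803e+00 -9.71561506e-01]
```

Call:
jog_arm(
  commands=[
    {"dx": 0, "dy": 0, "dz": 0, "ax": 0, "ay": 0, "az": 0.7, "gripper": 0},
    {"dx": 0, "dy": 0, "dz": 0, "ax": 0, "ay": 0, "az": 0.7, "gripper": 0},
    {"dx": 0, "dy": 0, "dz": 0, "ax": 0, "ay": 0, "az": 0.62, "gripper": 0},
    {"dx": 0.95, "dy": 0.15, "dz": 0, "ax": 0, "ay": 0, "az": 0, "gripper": 0},
    {"dx": 0.95, "dy": 0.15, "dz": 0, "ax": 0, "ay": 0, "az": 0, "gripper": 0},
    {"dx": 0.95, "dy": 0.15, "dz": 0, "ax": 0, "ay": 0, "az": 0, "gripper": 0},
    {"dx": 0.95, "dy": 0.15, "dz": 0, "ax": 0, "ay": 0, "az": 0, "gripper": 0},
    {"dx": 0.95, "dy": 0.15, "dz": 0, "ax": 0, "ay": 0, "az": 0, "gripper": 0},
    {"dx": 0.95, "dy": 0.15, "dz": 0, "ax": 0, "ay": 0, "az": 0, "gripper": 0},
    {"dx": 0.95, "dy": 0.15, "dz": 0, "ax": 0, "ay": 0, "az": 0, "gripper": 0},
  ],
)

```text
clock: 26.0
eef_pos: [508.4, -71.6, 262.0]
eef_rot: [-3.14, -0.0, 1.477]
wrist_force: [0.0, -0.5, 0.1]
finger_gap: 94.1
finger_force: 0.0
```

Call:
jog_arm(
  commands=[
    {"dx": 0.95, "dy": 0.15, "dz": 0.08, "ax": 0, "ay": 0, "az": 0, "gripper": 0},
    {"dx": 0.95, "dy": 0.15, "dz": 0.08, "ax": 0, "ay": 0, "az": 0, "gripper": 0},
    {"dx": 0.95, "dy": 0.15, "dz": 0.08, "ax": 0, "ay": 0, "az": 0, "gripper": 0},
    {"dx": 0.95, "dy": 0.15, "dz": 0.08, "ax": 0, "ay": 0, "az": 0, "gripper": 0},
    {"dx": 0.95, "dy": 0.15, "dz": 0.08, "ax": 0, "ay": 0, "az": 0, "gripper": 0},
    {"dx": 0.95, "dy": 0.15, "dz": 0.08, "ax": 0, "ay": 0, "az": 0, "gripper": 0},
    {"dx": 0.95, "dy": 0.15, "dz": 0.08, "ax": 0, "ay": 0, "az": 0, "gripper": 0},
    {"dx": 0.9, "dy": 0.15, "dz": 0.08, "ax": 0, "ay": 0, "az": 0, "gripper": 0},
    {"dx": 0, "dy": 0, "dz": 0, "ax": 0, "ay": 0, "az": 0, "gripper": 0},
    {"dx": 0, "dy": 0, "dz": 0, "ax": 0, "ay": 0, "az": 0, "gripper": 0},
  ],
)

```text
clock: 27.25
eef_pos: [584.5, 222.7, 236.8]
eef_rot: [-3.14, 0.001, 1.476]
wrist_force: [-1.3, -0.0, -0.2]
finger_gap: 94.2
finger_force: 0.0
```

```bash
cat >> h.py <<'E'
def jar(c,guess,zt):
    g=cv2.medianBlur(cv2.cvtColor(c['image'],cv2.COLOR_RGB2GRAY),3)
    p=proj(c,[*guess,zt]);T=np.array(c['world_to_cam']);dep=(T[:3,:3]@np.array([*guess,zt])+T[:3,3])[2];r=c['fx']*28/dep
    cc=cv2.HoughCircles(g,cv2.HOUGH_GRADIENT,1,10,param1=80,param2=14,minRadius=int(r-4),maxRadius=int(r+4))
    print('pred',p.round(),'r',round(r,1))
    if cc is None: print('none');return
    cc=cc[0];dd=np.hypot(cc[:,0]-p[0],cc[:,1]-p[1])
    for k in np.argsort(dd)[:4]: print(cc[k].round(1),onz(c,cc[k][0],cc[k][1],zt).round(1),'col',c['image'][int(cc[k][1]),int(cc[k][0])])
def cream(c,guess,zt):
    "centroid of the bright cream top near the guess"
    p=proj(c,[*guess,zt]).astype(int);h=cv2.cvtColor(c['image'],cv2.COLOR_RGB2HSV)
    print('px',p,[c['image'][p[1]+dy,p[0]+dx].tolist() for dx,dy in((0,5),(15,0),(-15,0),(0,15),(0,-15))])
E
python3 - <<'E'
from h import *
s=manip.read_state();print(s['clock'],s['eef_pos'],s['eef_rot'])
w=snap('wrist','w10');jar(w,(586,235),110);cream(w,(586,235),110)
t=snap('top','top5');jar(t,(586,235),110)
E
```

```text
27.25 [584.50654737 222.68640123 236.75582317] [-3.14009676e+00  7.82841849e-04  1.47649512e+00]
pred [320. 220.] r 32.4
[319.5 218.5  31. ] [585.8 236.  110. ] col [231 222 207]
[313.5 206.5  34.3] [581.7 246.9 110. ] col [230 222 206]
[362.5 288.5  30.7] [618.6 167.3 110. ] col [220 176 111]
[373.5 305.5  35.4] [627.7 149.4 110. ] col [246 181 186]
px [319 219] [[231, 223, 205], [230, 222, 205], [229, 221, 203], [228, 221, 203], [230, 223, 206]]
pred [237. 210.] r 9.7
[270.5 198.5  10.2] [623.6 139.4 110. ] col [204 152 157]
[188.5 265.5   9.6] [423. 367. 110.] col [191 186 168]
[278.5 134.5   9.6] [815.5 122.9 110. ] col [211 217 192]
[287.5 118.5   9.6] [864.9  98.  110. ] col [211 216 189]
```

Call:
jog_arm(
  commands=[
    {"dx": 0.335, "dy": 0.01, "dz": 0.5, "ax": 0, "ay": 0, "az": 0, "gripper": 0},
    {"dx": 0, "dy": 0, "dz": 0.8, "ax": 0, "ay": 0, "az": 0, "gripper": 0},
    {"dx": 0, "dy": 0, "dz": 0.8, "ax": 0, "ay": 0, "az": 0, "gripper": 0},
    {"dx": 0, "dy": 0, "dz": 0.8, "ax": 0, "ay": 0, "az": 0, "gripper": 0},
    {"dx": 0, "dy": 0, "dz": 0.7, "ax": 0, "ay": 0, "az": 0, "gripper": 0},
    {"dx": 0, "dy": 0, "dz": 0.47, "ax": 0, "ay": 0, "az": 0, "gripper": 0},
    {"dx": 0, "dy": 0, "dz": 0, "ax": 0, "ay": 0, "az": 0, "gripper": 0},
  ],
)

```text
clock: 28.22
eef_pos: [585.8, 236.5, 73.4]
eef_rot: [-3.139, 0.001, 1.477]
wrist_force: [0.5, 0.3, 0.7]
finger_gap: 93.9
finger_force: 0.0
```

Call:
jog_arm(
  commands=[
    {"dx": 0, "dy": 0, "dz": 0, "ax": 0, "ay": 0, "az": 0, "gripper": 1},
    {"dx": 0, "dy": 0, "dz": 0, "ax": 0, "ay": 0, "az": 0, "gripper": 1},
    {"dx": 0, "dy": 0, "dz": 0, "ax": 0, "ay": 0, "az": 0, "gripper": 1},
    {"dx": 0, "dy": 0, "dz": 0, "ax": 0, "ay": 0, "az": 0, "gripper": 1},
    {"dx": 0, "dy": 0, "dz": 0, "ax": 0, "ay": 0, "az": 0, "gripper": 1},
    {"dx": 0, "dy": 0, "dz": 0, "ax": 0, "ay": 0, "az": 0, "gripper": 1},
    {"dx": 0, "dy": 0, "dz": 0, "ax": 0, "ay": 0, "az": 0, "gripper": 1},
  ],
  squeeze=30,
)

```text
clock: 29.1
eef_pos: [586.6, 236.6, 75.3]
eef_rot: [3.141, -0.0, 1.477]
wrist_force: [-0.3, 0.8, 3.3]
finger_gap: 55.4
finger_force: 30.0
```

```bash
python3 - <<'E'
from h import *
for n,x,y in(('TA',45,55),('TC',45,-55),('SB',-50,55),('SD',-50,-55)): print(n,wor(x,y).round(1))
s=manip.read_state();print(s['eef_pos'],s['finger_gap'])
plan([*wor(45,55),s['eef_pos'][2]+100])
plan([*wor(45,55),s['eef_pos'][2]+36])
E
```

```text
TA [621.6 -11.5]
TC [ 611.2 -121. ]
SB [527.   -2.5]
SD [ 516.6 -112.1]
[586.55496351 236.61411527  75.27922389] 55.37027514313781
from [586.6 236.6  75.3] 1.477 shift [-6.093  1.455 -2.5  ] az -0.0
from [586.6 236.6  75.3] 1.477 shift [-6.093  1.455 -0.9  ] az -0.0
```

Call:
jog_arm(
  commands=[
    {"dx": 0, "dy": 0, "dz": -0.3, "ax": 0, "ay": 0, "az": 0, "gripper": 1},
    {"dx": 0, "dy": 0, "dz": -0.7, "ax": 0, "ay": 0, "az": 0, "gripper": 1},
    {"dx": 0, "dy": 0, "dz": -0.9, "ax": 0, "ay": 0, "az": 0, "gripper": 1},
    {"dx": 0, "dy": 0, "dz": -0.9, "ax": 0, "ay": 0, "az": 0, "gripper": 1},
    {"dx": 0, "dy": 0, "dz": -0.6, "ax": 0, "ay": 0, "az": 0, "gripper": 1},
    {"dx": -0.44, "dy": 0.05, "dz": 0, "ax": 0, "ay": 0, "az": 0, "gripper": 1},
    {"dx": -0.8, "dy": 0.14, "dz": 0, "ax": 0, "ay": 0, "az": 0, "gripper": 1},
    {"dx": -0.8, "dy": 0.14, "dz": 0, "ax": 0, "ay": 0, "az": 0, "gripper": 1},
    {"dx": -0.8, "dy": 0.14, "dz": 0, "ax": 0, "ay": 0, "az": 0, "gripper": 1},
    {"dx": -0.8, "dy": 0.14, "dz": 0, "ax": 0, "ay": 0, "az": 0, "gripper": 1},
  ],
)

```text
clock: 30.35
eef_pos: [596.4, 87.1, 209.4]
eef_rot: [-3.139, 0.001, 1.476]
wrist_force: [0.6, -0.1, -2.2]
finger_gap: 55.8
finger_force: 30.0
```

Call:
jog_arm(
  commands=[
    {"dx": -0.8, "dy": 0.14, "dz": 0, "ax": 0, "ay": 0, "az": 0, "gripper": 1},
    {"dx": -0.8, "dy": 0.14, "dz": 0, "ax": 0, "ay": 0, "az": 0, "gripper": 1},
    {"dx": -0.8, "dy": 0.14, "dz": 0, "ax": 0, "ay": 0, "az": 0, "gripper": 1},
    {"dx": -0.8, "dy": 0.14, "dz": 0, "ax": 0, "ay": 0, "az": 0, "gripper": 1},
    {"dx": -0.8, "dy": 0.14, "dz": 0, "ax": 0, "ay": 0, "az": 0, "gripper": 1},
    {"dx": -0.8, "dy": 0.14, "dz": 0, "ax": 0, "ay": 0, "az": 0, "gripper": 1},
    {"dx": -0.4, "dy": 0, "dz": 0, "ax": 0, "ay": 0, "az": 0, "gripper": 1},
    {"dx": 0, "dy": 0, "dz": 0.8, "ax": 0, "ay": 0, "az": 0, "gripper": 1},
    {"dx": 0, "dy": 0, "dz": 0.8, "ax": 0, "ay": 0, "az": 0, "gripper": 1},
    {"dx": 0, "dy": 0, "dz": 0, "ax": 0, "ay": 0, "az": 0, "gripper": 1},
  ],
)

```text
clock: 31.6
eef_pos: [609.3, -120.6, 144.3]
eef_rot: [-3.136, -0.001, 1.477]
wrist_force: [-0.7, 0.0, -2.3]
finger_gap: 55.7
finger_force: 30.0
```

```bash
python3 - <<'E'
from h import *
plan([*wor(45,-55),75.3+35.5]);s=manip.read_state();print(s['finger_gap'],s['wrist_force'],loc(s['eef_pos']))
E
```

```text
from [ 609.3 -120.6  144.3] 1.477 shift [-0.006  0.048  0.839] az -0.0
55.73054533148996 [-0.66062701  0.002422   -2.30731982] [ 43.06387868 -54.766803  ]
```

Call:
jog_arm(
  commands=[
    {"dx": 0, "dy": 0.05, "dz": 0.4, "ax": 0, "ay": 0, "az": 0, "gripper": 1},
    {"dx": 0, "dy": 0, "dz": 0.25, "ax": 0, "ay": 0, "az": 0, "gripper": 1},
    {"dx": 0, "dy": 0, "dz": 0.1, "ax": 0, "ay": 0, "az": 0, "gripper": 1},
    {"dx": 0, "dy": 0, "dz": 0.06, "ax": 0, "ay": 0, "az": 0, "gripper": 1},
    {"dx": 0, "dy": 0, "dz": 0.02, "ax": 0, "ay": 0, "az": 0, "gripper": 1},
    {"dx": 0, "dy": 0, "dz": 0, "ax": 0, "ay": 0, "az": 0, "gripper": 1},
    {"dx": 0, "dy": 0, "dz": 0, "ax": 0, "ay": 0, "az": 0, "gripper": 1},
  ],
)

```text
clock: 32.48
eef_pos: [613.0, -121.1, 114.1]
eef_rot: [3.141, 0.0, 1.477]
wrist_force: [0.6, 0.1, -2.4]
finger_gap: 55.6
finger_force: 30.0
```

Call:
jog_arm(
  commands=[
    {"dx": 0, "dy": 0, "dz": 0.05, "ax": 0, "ay": 0, "az": 0, "gripper": 1},
    {"dx": 0, "dy": 0, "dz": 0.03, "ax": 0, "ay": 0, "az": 0, "gripper": 1},
    {"dx": 0, "dy": 0, "dz": 0, "ax": 0, "ay": 0, "az": 0, "gripper": 1},
  ],
)

```text
clock: 32.85
eef_pos: [612.9, -121.1, 110.5]
eef_rot: [-3.141, -0.0, 1.477]
wrist_force: [0.5, -0.1, -2.9]
finger_gap: 55.7
finger_force: 30.0
```

Call:
jog_arm(
  commands=[
    {"dx": 0, "dy": 0, "dz": 0.02, "ax": 0, "ay": 0, "az": 0, "gripper": 1},
    {"dx": 0, "dy": 0, "dz": 0.02, "ax": 0, "ay": 0, "az": 0, "gripper": 1},
    {"dx": 0, "dy": 0, "dz": 0, "ax": 0, "ay": 0, "az": 0, "gripper": 1},
  ],
)

```text
clock: 33.22
eef_pos: [613.0, -121.2, 110.3]
eef_rot: [3.141, 0.0, 1.477]
wrist_force: [-5.2, 0.2, 8.5]
finger_gap: 55.6
finger_force: 30.0
```

Call:
jog_arm(
  commands=[
    {"dx": 0, "dy": 0, "dz": 0, "ax": 0, "ay": 0, "az": 0, "gripper": 0},
    {"dx": 0, "dy": 0, "dz": 0, "ax": 0, "ay": 0, "az": 0, "gripper": 0},
    {"dx": 0, "dy": 0, "dz": 0, "ax": 0, "ay": 0, "az": 0, "gripper": 0},
    {"dx": 0, "dy": 0, "dz": 0, "ax": 0, "ay": 0, "az": 0, "gripper": 0},
    {"dx": 0, "dy": 0, "dz": 0, "ax": 0, "ay": 0, "az": 0, "gripper": 0},
    {"dx": 0, "dy": 0, "dz": -0.5, "ax": 0, "ay": 0, "az": 0, "gripper": 0},
    {"dx": 0, "dy": 0, "dz": -1, "ax": 0, "ay": 0, "az": 0, "gripper": 0},
    {"dx": 0, "dy": 0, "dz": -1, "ax": 0, "ay": 0, "az": 0, "gripper": 0},
    {"dx": 0, "dy": 0, "dz": -1, "ax": 0, "ay": 0, "az": 0, "gripper": 0},
  ],
)

```text
clock: 34.35
eef_pos: [612.8, -121.1, 250.4]
eef_rot: [3.141, 0.0, 1.477]
wrist_force: [-0.6, -0.2, -0.3]
finger_gap: 94.0
finger_force: 0.0
```

Call:
jog_arm(
  commands=[
    {"dx": 0.975, "dy": -0.485, "dz": 0, "ax": 0, "ay": 0, "az": 0, "gripper": 0},
    {"dx": 0.975, "dy": -0.485, "dz": 0, "ax": 0, "ay": 0, "az": 0, "gripper": 0},
    {"dx": 0.975, "dy": -0.485, "dz": 0, "ax": 0, "ay": 0, "az": 0, "gripper": 0},
    {"dx": 0.975, "dy": -0.485, "dz": 0, "ax": 0, "ay": 0, "az": 0, "gripper": 0},
    {"dx": 0.975, "dy": -0.485, "dz": 0, "ax": 0, "ay": 0, "az": 0, "gripper": 0},
    {"dx": 0.975, "dy": -0.485, "dz": 0, "ax": 0, "ay": 0, "az": 0, "gripper": 0},
    {"dx": 0.975, "dy": -0.485, "dz": 0, "ax": 0, "ay": 0, "az": 0, "gripper": 0},
    {"dx": 0.975, "dy": -0.485, "dz": 0, "ax": 0, "ay": 0, "az": 0, "gripper": 0},
    {"dx": 0.975, "dy": -0.485, "dz": 0, "ax": 0, "ay": 0, "az": 0, "gripper": 0},
    {"dx": 0.975, "dy": -0.485, "dz": 0, "ax": 0, "ay": 0, "az": 0, "gripper": 0},
  ],
)

```text
clock: 35.6
eef_pos: [455.8, 286.7, 249.2]
eef_rot: [3.141, -0.0, 1.477]
wrist_force: [0.3, -0.4, 0.3]
finger_gap: 94.2
finger_force: 0.0
```

Call:
jog_arm(
  commands=[
    {"dx": 0.975, "dy": -0.485, "dz": 0, "ax": 0, "ay": 0, "az": 0, "gripper": 0},
    {"dx": 0.975, "dy": -0.485, "dz": 0, "ax": 0, "ay": 0, "az": 0, "gripper": 0},
    {"dx": 0, "dy": 0, "dz": 0, "ax": 0, "ay": 0, "az": 0, "gripper": 0},
    {"dx": 0, "dy": 0, "dz": 0, "ax": 0, "ay": 0, "az": 0, "gripper": 0},
    {"dx": 0, "dy": 0, "dz": 0, "ax": 0, "ay": 0, "az": 0, "gripper": 0},
  ],
)

```text
clock: 36.22
eef_pos: [425.7, 365.9, 249.2]
eef_rot: [3.141, 0.0, 1.475]
wrist_force: [-0.5, -1.2, -0.1]
finger_gap: 94.5
finger_force: 0.0
```

```bash
python3 - <<'E'
from h import *
s=manip.read_state();print(s['clock'],s['eef_pos'],s['eef_rot'],s['joints'])
w=snap('wrist','w11');jar(w,(425,367),110)
t=snap('top','top6')
print('placed A');jar(t,wor(45,-55),145)
E
```

```text
36.225 [425.65119358 365.85946417 249.15213884] [3.14145052e+00 2.96121663e-05 1.47542960e+00] [ 6.44800562e-01  3.00487556e-01  1.43705290e+00 -1.19378184e-04
  1.40396723e+00  7.40187104e-01]
pred [318. 229.] r 30.9
[317.5 228.5  30. ] [424.2 367.5 110. ] col [236 229 211]
[316.5 210.5  27.4] [424.9 384.  110. ] col [236 228 212]
[325.5 326.5  27.9] [422.4 268.2 110. ] col [233 225 203]
[327.5 337.5  26.6] [423.2 255.9 110. ] col [202 200 181]
placed A
pred [361. 203.] r 9.9
[361.5 203.5  10.2] [ 610.1 -122.1  145. ] col [189 185 171]
[397.5 166.5  10.9] [ 719.6 -222.8  145. ] col [213 219 211]
[426.5 208.5  12.4] [ 600.8 -305.7  145. ] col [69 65 59]
[314.5 128.5  10.2] [824.8  16.7 145. ] col [212 217 190]
```

Call:
jog_arm(
  commands=[
    {"dx": 0.036, "dy": -0.04, "dz": 0.5, "ax": 0, "ay": 0, "az": 0, "gripper": 0},
    {"dx": 0, "dy": 0, "dz": 0.9, "ax": 0, "ay": 0, "az": 0, "gripper": 0},
    {"dx": 0, "dy": 0, "dz": 0.9, "ax": 0, "ay": 0, "az": 0, "gripper": 0},
    {"dx": 0, "dy": 0, "dz": 0.9, "ax": 0, "ay": 0, "az": 0, "gripper": 0},
    {"dx": 0, "dy": 0, "dz": 0.7, "ax": 0, "ay": 0, "az": 0, "gripper": 0},
    {"dx": 0, "dy": 0, "dz": 0.45, "ax": 0, "ay": 0, "az": 0, "gripper": 0},
    {"dx": 0, "dy": 0, "dz": 0, "ax": 0, "ay": 0, "az": 0, "gripper": 0},
  ],
)

```text
clock: 37.2
eef_pos: [423.6, 367.8, 74.4]
eef_rot: [-3.14, 0.001, 1.476]
wrist_force: [-0.1, -1.2, 0.7]
finger_gap: 94.1
finger_force: 0.0
```

Call:
jog_arm(
  commands=[
    {"dx": 0, "dy": 0, "dz": 0, "ax": 0, "ay": 0, "az": 0, "gripper": 1},
    {"dx": 0, "dy": 0, "dz": 0, "ax": 0, "ay": 0, "az": 0, "gripper": 1},
    {"dx": 0, "dy": 0, "dz": 0, "ax": 0, "ay": 0, "az": 0, "gripper": 1},
    {"dx": 0, "dy": 0, "dz": 0, "ax": 0, "ay": 0, "az": 0, "gripper": 1},
    {"dx": 0, "dy": 0, "dz": 0, "ax": 0, "ay": 0, "az": 0, "gripper": 1},
    {"dx": 0, "dy": 0, "dz": 0, "ax": 0, "ay": 0, "az": 0, "gripper": 1},
    {"dx": 0, "dy": 0, "dz": 0, "ax": 0, "ay": 0, "az": 0, "gripper": 1},
  ],
  squeeze=30,
)

```text
clock: 38.08
eef_pos: [423.9, 368.4, 75.3]
eef_rot: [3.141, -0.0, 1.477]
wrist_force: [-0.4, -0.1, 3.7]
finger_gap: 55.7
finger_force: 30.0
```

```bash
python3 - <<'E'
from h import *
s=manip.read_state();plan([*wor(45,55),s['eef_pos'][2]+35])
E
```

```text
from [423.9 368.4  75.3] 1.477 shift [-8.989  5.814 -0.875] az -0.0
```

Call:
jog_arm(
  commands=[
    {"dx": 0, "dy": 0, "dz": -0.3, "ax": 0, "ay": 0, "az": 0, "gripper": 1},
    {"dx": 0, "dy": 0, "dz": -0.7, "ax": 0, "ay": 0, "az": 0, "gripper": 1},
    {"dx": 0, "dy": 0, "dz": -0.9, "ax": 0, "ay": 0, "az": 0, "gripper": 1},
    {"dx": 0, "dy": 0, "dz": -0.9, "ax": 0, "ay": 0, "az": 0, "gripper": 1},
    {"dx": 0, "dy": 0, "dz": -0.5, "ax": 0, "ay": 0, "az": 0, "gripper": 1},
    {"dx": -0.4, "dy": 0.26, "dz": 0, "ax": 0, "ay": 0, "az": 0, "gripper": 1},
    {"dx": -0.75, "dy": 0.485, "dz": 0, "ax": 0, "ay": 0, "az": 0, "gripper": 1},
    {"dx": -0.75, "dy": 0.485, "dz": 0, "ax": 0, "ay": 0, "az": 0, "gripper": 1},
    {"dx": -0.75, "dy": 0.485, "dz": 0, "ax": 0, "ay": 0, "az": 0, "gripper": 1},
    {"dx": -0.75, "dy": 0.485, "dz": 0, "ax": 0, "ay": 0, "az": 0, "gripper": 1},
  ],
)

```text
clock: 39.33
eef_pos: [498.7, 222.4, 206.0]
eef_rot: [-3.14, 0.001, 1.476]
wrist_force: [0.8, 0.7, -3.0]
finger_gap: 55.6
finger_force: 30.0
```

Call:
jog_arm(
  commands=[
    {"dx": -0.75, "dy": 0.485, "dz": 0, "ax": 0, "ay": 0, "az": 0, "gripper": 1},
    {"dx": -0.75, "dy": 0.485, "dz": 0, "ax": 0, "ay": 0, "az": 0, "gripper": 1},
    {"dx": -0.75, "dy": 0.485, "dz": 0, "ax": 0, "ay": 0, "az": 0, "gripper": 1},
    {"dx": -0.75, "dy": 0.485, "dz": 0, "ax": 0, "ay": 0, "az": 0, "gripper": 1},
    {"dx": -0.75, "dy": 0.485, "dz": 0, "ax": 0, "ay": 0, "az": 0, "gripper": 1},
    {"dx": -0.75, "dy": 0.485, "dz": 0, "ax": 0, "ay": 0, "az": 0, "gripper": 1},
    {"dx": -0.75, "dy": 0.485, "dz": 0, "ax": 0, "ay": 0, "az": 0, "gripper": 1},
    {"dx": -0.34, "dy": 0.22, "dz": 0, "ax": 0, "ay": 0, "az": 0, "gripper": 1},
    {"dx": 0, "dy": 0, "dz": 0, "ax": 0, "ay": 0, "az": 0, "gripper": 1},
    {"dx": 0, "dy": 0, "dz": 0.5, "ax": 0, "ay": 0, "az": 0, "gripper": 1},
  ],
)

```text
clock: 40.58
eef_pos: [621.6, -10.9, 187.9]
eef_rot: [3.14, -0.0, 1.477]
wrist_force: [0.5, 0.7, -3.2]
finger_gap: 55.3
finger_force: 30.0
```

Call:
jog_arm(
  commands=[
    {"dx": 0, "dy": 0, "dz": 0.8, "ax": 0, "ay": 0, "az": 0, "gripper": 1},
    {"dx": 0, "dy": 0, "dz": 0.6, "ax": 0, "ay": 0, "az": 0, "gripper": 1},
    {"dx": 0, "dy": 0, "dz": 0.3, "ax": 0, "ay": 0, "az": 0, "gripper": 1},
    {"dx": 0, "dy": 0, "dz": 0, "ax": 0, "ay": 0, "az": 0, "gripper": 1},
    {"dx": 0, "dy": 0, "dz": 0, "ax": 0, "ay": 0, "az": 0, "gripper": 1},
  ],
)

```text
clock: 41.2
eef_pos: [621.9, -11.4, 120.2]
eef_rot: [3.14, -0.0, 1.477]
wrist_force: [-0.0, 0.9, -2.8]
finger_gap: 55.5
finger_force: 30.0
```

```bash
python3 - <<'E'
from h import *
s=manip.read_state();plan([*wor(45,55),110.3]);print(s['wrist_force'])
E
```

```text
from [621.9 -11.4 120.2] 1.477 shift [-0.003 -0.007  0.248] az -0.0
[-0.00884571  0.88410275 -2.75987836]
```

Call:
jog_arm(
  commands=[
    {"dx": 0, "dy": 0, "dz": 0.15, "ax": 0, "ay": 0, "az": 0, "gripper": 1},
    {"dx": 0, "dy": 0, "dz": 0.06, "ax": 0, "ay": 0, "az": 0, "gripper": 1},
    {"dx": 0, "dy": 0, "dz": 0.03, "ax": 0, "ay": 0, "az": 0, "gripper": 1},
    {"dx": 0, "dy": 0, "dz": 0.02, "ax": 0, "ay": 0, "az": 0, "gripper": 1},
    {"dx": 0, "dy": 0, "dz": 0, "ax": 0, "ay": 0, "az": 0, "gripper": 1},
  ],
)

```text
clock: 41.82
eef_pos: [621.7, -11.6, 110.1]
eef_rot: [3.141, 0.0, 1.477]
wrist_force: [-4.3, -0.7, 9.5]
finger_gap: 55.9
finger_force: 30.0
```

Call:
jog_arm(
  commands=[
    {"dx": 0, "dy": 0, "dz": 0, "ax": 0, "ay": 0, "az": 0, "gripper": 0},
    {"dx": 0, "dy": 0, "dz": 0, "ax": 0, "ay": 0, "az": 0, "gripper": 0},
    {"dx": 0, "dy": 0, "dz": 0, "ax": 0, "ay": 0, "az": 0, "gripper": 0},
    {"dx": 0, "dy": 0, "dz": 0, "ax": 0, "ay": 0, "az": 0, "gripper": 0},
    {"dx": 0, "dy": 0, "dz": 0, "ax": 0, "ay": 0, "az": 0, "gripper": 0},
    {"dx": 0, "dy": 0, "dz": -0.5, "ax": 0, "ay": 0, "az": 0, "gripper": 0},
    {"dx": 0, "dy": 0, "dz": -1, "ax": 0, "ay": 0, "az": 0, "gripper": 0},
    {"dx": 0, "dy": 0, "dz": -1, "ax": 0, "ay": 0, "az": 0, "gripper": 0},
    {"dx": 0, "dy": 0, "dz": -1, "ax": 0, "ay": 0, "az": 0, "gripper": 0},
  ],
)

```text
clock: 42.95
eef_pos: [621.4, -11.6, 250.0]
eef_rot: [3.142, -0.0, 1.477]
wrist_force: [-0.2, -0.8, -0.3]
finger_gap: 94.3
finger_force: 0.0
```

Call:
jog_arm(
  commands=[
    {"dx": 0.77, "dy": -0.796, "dz": 0, "ax": 0, "ay": 0, "az": 0, "gripper": 0},
    {"dx": 0.77, "dy": -0.796, "dz": 0, "ax": 0, "ay": 0, "az": 0, "gripper": 0},
    {"dx": 0.77, "dy": -0.796, "dz": 0, "ax": 0, "ay": 0, "az": 0, "gripper": 0},
    {"dx": 0.77, "dy": -0.796, "dz": 0, "ax": 0, "ay": 0, "az": 0, "gripper": 0},
    {"dx": 0.77, "dy": -0.796, "dz": 0, "ax": 0, "ay": 0, "az": 0, "gripper": 0},
    {"dx": 0.77, "dy": -0.796, "dz": 0.5, "ax": 0, "ay": 0, "az": 0, "gripper": 0},
    {"dx": 0.77, "dy": -0.796, "dz": 0.5, "ax": 0, "ay": 0, "az": 0, "gripper": 0},
    {"dx": 0, "dy": 0, "dz": 0, "ax": 0, "ay": 0, "az": 0, "gripper": 0},
    {"dx": 0, "dy": 0, "dz": 0, "ax": 0, "ay": 0, "az": 0, "gripper": 0},
    {"dx": 0, "dy": 0, "dz": 0, "ax": 0, "ay": 0, "az": 0, "gripper": 0},
  ],
)

```text
clock: 44.2
eef_pos: [420.7, 223.4, 209.1]
eef_rot: [3.141, -0.0, 1.475]
wrist_force: [0.1, -0.6, 0.6]
finger_gap: 94.0
finger_force: 0.0
```

```bash
python3 - <<'E'
from h import *
s=manip.read_state();print(s['clock'],s['eef_pos'],s['eef_rot'],s['joints'])
w=snap('wrist','w12');jar(w,(420,224),70)
t=snap('top','top7');print('C placed');jar(t,wor(45,55),145);print('A');jar(t,wor(45,-55),145);print('B');jar(t,(553,371),70)
E
```

```text
44.2 [420.67656875 223.41182247 209.12547706] [ 3.14077751e+00 -3.61405485e-04  1.47544387e+00] [ 4.11328578e-01  1.38448174e-01  1.72816821e+00 -8.32064569e-05
  1.27408816e+00  5.06705473e-01]
pred [318. 230.] r 30.9
[319.5 228.5  30. ] [421.1 224.9  70. ] col [242 234 216]
[318.5 215.5  27.5] [421.4 236.9  70. ] col [242 234 217]
[516.5 278.5  30. ] [601.4 158.7  70. ] col [144  83  88]
[444.5  45.5  28.8] [534.1 364.   70. ] col [239 232 209]
C placed
pred [322. 198.] r 9.9
[322.5 198.5   9.6] [621.5 -11.5 145. ] col [194 189 172]
[352.5 208.5   8.8] [595.2 -96.9 145. ] col [89 79 66]
[361.5 203.5  10.2] [ 610.1 -122.1  145. ] col [190 186 172]
[270.5 198.5  10.2] [617.5 135.6 145. ] col [204 151 158]
A
pred [361. 203.] r 9.9
[361.5 203.5  10.2] [ 610.1 -122.1  145. ] col [190 186 172]
[352.5 208.5   8.8] [595.2 -96.9 145. ] col [89 79 66]
[322.5 198.5   9.6] [621.5 -11.5 145. ] col [194 189 172]
[396.5 167.5  12.4] [ 716.6 -220.   145. ] col [212 218 207]
B
pred [193. 222.] r 9.4
[193.5 222.5   9.1] [552.  370.5  70. ] col [188 185 166]
[207.5 179.5   9.4] [683.4 335.5  70. ] col [204 148 154]
[270.5 198.5  10.2] [630.6 143.7  70. ] col [204 151 158]
[119.5 173.5  10.2] [694.8 601.9  70. ] col [211 213 185]
```

Call:
jog_arm(
  commands=[
    {"dx": 0.037, "dy": 0.006, "dz": 0.5, "ax": 0, "ay": 0, "az": 0, "gripper": 0},
    {"dx": 0, "dy": 0, "dz": 0.9, "ax": 0, "ay": 0, "az": 0, "gripper": 0},
    {"dx": 0, "dy": 0, "dz": 0.9, "ax": 0, "ay": 0, "az": 0, "gripper": 0},
    {"dx": 0, "dy": 0, "dz": 0.9, "ax": 0, "ay": 0, "az": 0, "gripper": 0},
    {"dx": 0, "dy": 0, "dz": 0.7, "ax": 0, "ay": 0, "az": 0, "gripper": 0},
    {"dx": 0, "dy": 0, "dz": 0.4, "ax": 0, "ay": 0, "az": 0, "gripper": 0},
    {"dx": 0, "dy": 0, "dz": 0, "ax": 0, "ay": 0, "az": 0, "gripper": 0},
  ],
)

```text
clock: 45.18
eef_pos: [420.2, 225.2, 36.3]
eef_rot: [-3.141, 0.001, 1.476]
wrist_force: [0.0, 0.3, 0.4]
finger_gap: 94.2
finger_force: 0.0
```

Call:
jog_arm(
  commands=[
    {"dx": 0, "dy": 0, "dz": 0, "ax": 0, "ay": 0, "az": 0, "gripper": 1},
    {"dx": 0, "dy": 0, "dz": 0, "ax": 0, "ay": 0, "az": 0, "gripper": 1},
    {"dx": 0, "dy": 0, "dz": 0, "ax": 0, "ay": 0, "az": 0, "gripper": 1},
    {"dx": 0, "dy": 0, "dz": 0, "ax": 0, "ay": 0, "az": 0, "gripper": 1},
    {"dx": 0, "dy": 0, "dz": 0, "ax": 0, "ay": 0, "az": 0, "gripper": 1},
    {"dx": 0, "dy": 0, "dz": 0, "ax": 0, "ay": 0, "az": 0, "gripper": 1},
    {"dx": 0, "dy": 0, "dz": 0, "ax": 0, "ay": 0, "az": 0, "gripper": 1},
  ],
  squeeze=30,
)

```text
clock: 46.05
eef_pos: [420.3, 225.5, 36.9]
eef_rot: [3.141, -0.0, 1.477]
wrist_force: [-2.3, -0.4, 5.3]
finger_gap: 55.6
finger_force: 30.0
```

```bash
python3 - <<'E'
from h import *
s=manip.read_state();plan([*wor(-50,-55),s['eef_pos'][2]+35])
E
```

```text
from [420.3 225.5  36.9] 1.477 shift [-8.175  3.191 -0.875] az -0.0
```

Call:
jog_arm(
  commands=[
    {"dx": 0, "dy": 0, "dz": -0.4, "ax": 0, "ay": 0, "az": 0, "gripper": 1},
    {"dx": 0, "dy": 0, "dz": -0.8, "ax": 0, "ay": 0, "az": 0, "gripper": 1},
    {"dx": 0, "dy": 0, "dz": -1, "ax": 0, "ay": 0, "az": 0, "gripper": 1},
    {"dx": 0, "dy": 0, "dz": -0.8, "ax": 0, "ay": 0, "az": 0, "gripper": 1},
    {"dx": -0.425, "dy": 0.14, "dz": 0, "ax": 0, "ay": 0, "az": 0, "gripper": 1},
    {"dx": -0.775, "dy": 0.28, "dz": 0, "ax": 0, "ay": 0, "az": 0, "gripper": 1},
    {"dx": -0.775, "dy": 0.28, "dz": 0, "ax": 0, "ay": 0, "az": 0, "gripper": 1},
    {"dx": -0.775, "dy": 0.28, "dz": 0, "ax": 0, "ay": 0, "az": 0, "gripper": 1},
    {"dx": -0.775, "dy": 0.28, "dz": 0, "ax": 0, "ay": 0, "az": 0, "gripper": 1},
    {"dx": -0.775, "dy": 0.28, "dz": 0, "ax": 0, "ay": 0, "az": 0, "gripper": 1},
  ],
)

```text
clock: 47.3
eef_pos: [464.7, 46.4, 155.4]
eef_rot: [-3.139, 0.0, 1.476]
wrist_force: [-0.3, 0.8, -3.9]
finger_gap: 55.5
finger_force: 30.0
```

Call:
jog_arm(
  commands=[
    {"dx": -0.775, "dy": 0.28, "dz": 0, "ax": 0, "ay": 0, "az": 0, "gripper": 1},
    {"dx": -0.775, "dy": 0.28, "dz": 0, "ax": 0, "ay": 0, "az": 0, "gripper": 1},
    {"dx": -0.775, "dy": 0.28, "dz": 0, "ax": 0, "ay": 0, "az": 0, "gripper": 1},
    {"dx": -0.775, "dy": 0.28, "dz": 0, "ax": 0, "ay": 0, "az": 0, "gripper": 1},
    {"dx": -0.775, "dy": 0.28, "dz": 0, "ax": 0, "ay": 0, "az": 0, "gripper": 1},
    {"dx": 0, "dy": 0, "dz": 0, "ax": 0, "ay": 0, "az": 0, "gripper": 1},
    {"dx": 0, "dy": 0, "dz": 0.6, "ax": 0, "ay": 0, "az": 0, "gripper": 1},
    {"dx": 0, "dy": 0, "dz": 0.8, "ax": 0, "ay": 0, "az": 0, "gripper": 1},
    {"dx": 0, "dy": 0, "dz": 0.4, "ax": 0, "ay": 0, "az": 0, "gripper": 1},
    {"dx": 0, "dy": 0, "dz": 0, "ax": 0, "ay": 0, "az": 0, "gripper": 1},
  ],
)

```text
clock: 48.55
eef_pos: [505.8, -110.9, 83.8]
eef_rot: [-3.139, -0.0, 1.477]
wrist_force: [-0.5, -0.2, -3.2]
finger_gap: 55.5
finger_force: 30.0
```

```bash
python3 - <<'E'
from h import *
s=manip.read_state();plan([*wor(-60,-55),71.9]);print(s['wrist_force'],s['finger_gap'])
E
```

```text
from [ 505.8 -110.9   83.8] 1.477 shift [-0.004  0.022  0.296] az -0.0
[-0.48570839 -0.15741741 -3.16764488] 55.54122359675343
```

Call:
jog_arm(
  commands=[
    {"dx": 0, "dy": 0, "dz": 0.15, "ax": 0, "ay": 0, "az": 0, "gripper": 1},
    {"dx": 0, "dy": 0, "dz": 0.08, "ax": 0, "ay": 0, "az": 0, "gripper": 1},
    {"dx": 0, "dy": 0, "dz": 0.04, "ax": 0, "ay": 0, "az": 0, "gripper": 1},
    {"dx": 0, "dy": 0, "dz": 0.02, "ax": 0, "ay": 0, "az": 0, "gripper": 1},
    {"dx": 0, "dy": 0, "dz": 0, "ax": 0, "ay": 0, "az": 0, "gripper": 1},
    {"dx": 0, "dy": 0, "dz": 0, "ax": 0, "ay": 0, "az": 0, "gripper": 1},
  ],
)

```text
clock: 49.3
eef_pos: [506.6, -111.2, 73.1]
eef_rot: [3.141, -0.0, 1.477]
wrist_force: [1.2, 0.4, -2.8]
finger_gap: 55.8
finger_force: 30.0
```

Call:
jog_arm(
  commands=[
    {"dx": 0, "dy": 0, "dz": 0.03, "ax": 0, "ay": 0, "az": 0, "gripper": 1},
    {"dx": 0, "dy": 0, "dz": 0.02, "ax": 0, "ay": 0, "az": 0, "gripper": 1},
    {"dx": 0, "dy": 0, "dz": 0, "ax": 0, "ay": 0, "az": 0, "gripper": 1},
  ],
)

```text
clock: 49.68
eef_pos: [506.7, -111.2, 71.9]
eef_rot: [3.141, 0.0, 1.477]
wrist_force: [-4.2, 0.4, 8.5]
finger_gap: 55.7
finger_force: 30.0
```

Call:
jog_arm(
  commands=[
    {"dx": 0, "dy": 0, "dz": 0, "ax": 0, "ay": 0, "az": 0, "gripper": 0},
    {"dx": 0, "dy": 0, "dz": 0, "ax": 0, "ay": 0, "az": 0, "gripper": 0},
    {"dx": 0, "dy": 0, "dz": 0, "ax": 0, "ay": 0, "az": 0, "gripper": 0},
    {"dx": 0, "dy": 0, "dz": 0, "ax": 0, "ay": 0, "az": 0, "gripper": 0},
    {"dx": 0, "dy": 0, "dz": 0, "ax": 0, "ay": 0, "az": 0, "gripper": 0},
    {"dx": 0, "dy": 0, "dz": -0.5, "ax": 0, "ay": 0, "az": 0, "gripper": 0},
    {"dx": 0, "dy": 0, "dz": -1, "ax": 0, "ay": 0, "az": 0, "gripper": 0},
    {"dx": 0, "dy": 0, "dz": -1, "ax": 0, "ay": 0, "az": 0, "gripper": 0},
    {"dx": 0, "dy": 0, "dz": -1, "ax": 0, "ay": 0, "az": 0, "gripper": 0},
  ],
)

```text
clock: 50.8
eef_pos: [506.4, -111.1, 212.4]
eef_rot: [-3.142, -0.0, 1.477]
wrist_force: [0.3, -0.0, 0.1]
finger_gap: 94.4
finger_force: 0.0
```

Call:
jog_arm(
  commands=[
    {"dx": 0.93, "dy": 0, "dz": 0, "ax": 0, "ay": 0, "az": 0, "gripper": 0},
    {"dx": 0.93, "dy": 0, "dz": 0, "ax": 0, "ay": 0, "az": 0, "gripper": 0},
    {"dx": 0.93, "dy": 0, "dz": 0, "ax": 0, "ay": 0, "az": 0, "gripper": 0},
    {"dx": 0.93, "dy": 0, "dz": 0, "ax": 0, "ay": 0, "az": 0, "gripper": 0},
    {"dx": 0.93, "dy": 0, "dz": 0, "ax": 0, "ay": 0, "az": 0, "gripper": 0},
    {"dx": 0.93, "dy": 0, "dz": 0, "ax": 0, "ay": 0, "az": 0, "gripper": 0},
    {"dx": 0.93, "dy": 0, "dz": 0, "ax": 0, "ay": 0, "az": 0, "gripper": 0},
    {"dx": 0.93, "dy": 0, "dz": 0, "ax": 0, "ay": 0, "az": 0, "gripper": 0},
    {"dx": 0.93, "dy": 0, "dz": 0, "ax": 0, "ay": 0, "az": 0, "gripper": 0},
    {"dx": 0.93, "dy": 0, "dz": 0, "ax": 0, "ay": 0, "az": 0, "gripper": 0},
  ],
)

```text
clock: 52.05
eef_pos: [541.5, 260.4, 211.0]
eef_rot: [-3.142, 0.0, 1.477]
wrist_force: [-0.6, -0.4, -0.1]
finger_gap: 93.7
finger_force: 0.0
```

Call:
jog_arm(
  commands=[
    {"dx": 0.93, "dy": 0, "dz": 0, "ax": 0, "ay": 0, "az": 0, "gripper": 0},
    {"dx": 0.93, "dy": 0, "dz": 0, "ax": 0, "ay": 0, "az": 0, "gripper": 0},
    {"dx": 0.93, "dy": 0, "dz": 0, "ax": 0, "ay": 0, "az": 0, "gripper": 0},
    {"dx": 0, "dy": 0, "dz": 0, "ax": 0, "ay": 0, "az": 0, "gripper": 0},
    {"dx": 0, "dy": 0, "dz": 0, "ax": 0, "ay": 0, "az": 0, "gripper": 0},
    {"dx": 0, "dy": 0, "dz": 0, "ax": 0, "ay": 0, "az": 0, "gripper": 0},
  ],
)

```text
clock: 52.8
eef_pos: [552.3, 369.4, 211.3]
eef_rot: [3.141, -0.0, 1.476]
wrist_force: [-0.2, -0.0, 1.4]
finger_gap: 94.1
finger_force: 0.0
```

```bash
python3 - <<'E'
from h import *
s=manip.read_state();print(s['clock'],s['eef_pos'],s['eef_rot'],s['joints'])
w=snap('wrist','w13');jar(w,(553,371),70)
t=snap('top','top8');print('C');jar(t,wor(45,55),145);print('D');jar(t,wor(-60,-55),105)
E
```

```text
52.8 [552.26358704 369.36972271 211.29966832] [ 3.14141303e+00 -2.80788505e-05  1.47560425e+00] [ 5.34415684e-01  5.63626171e-01  1.15381930e+00 -8.39779233e-05
  1.42398547e+00  6.29620039e-01]
pred [320. 228.] r 30.7
[320.5 226.5  30. ] [553.6 372.1  70. ] col [237 229 213]
[320.5 212.5  26.3] [554.9 385.   70. ] col [238 231 214]
[437.5 244.5  26.6] [659.6 344.7  70. ] col [150  91  92]
[473.5 271.5  33.4] [693.2 314.8  70. ] col [254 186 194]
C
pred [322. 198.] r 9.9
[322.5 203.5   9.6] [607.2 -11.9 145. ] col [193 189 174]
[361.5 203.5  10.2] [ 610.1 -122.1  145. ] col [190 185 172]
[270.5 198.5  10.2] [617.5 135.6 145. ] col [206 153 159]
[356.5 241.5  10.2] [ 502.  -109.9  145. ] col [187 183 172]
D
pred [356. 241.] r 9.7
[356.5 241.5  10.2] [ 505.4 -113.3  105. ] col [187 183 172]
[361.5 203.5  10.2] [ 616.9 -125.9  105. ] col [190 185 172]
[322.5 203.5   9.6] [613.8 -12.2 105. ] col [193 189 174]
[426.5 208.5  12.4] [ 607.2 -315.2  105. ] col [69 66 58]
```

Call:
jog_arm(
  commands=[
    {"dx": 0.07, "dy": 0.026, "dz": 0.5, "ax": 0, "ay": 0, "az": 0, "gripper": 0},
    {"dx": 0, "dy": 0, "dz": 0.9, "ax": 0, "ay": 0, "az": 0, "gripper": 0},
    {"dx": 0, "dy": 0, "dz": 0.9, "ax": 0, "ay": 0, "az": 0, "gripper": 0},
    {"dx": 0, "dy": 0, "dz": 0.9, "ax": 0, "ay": 0, "az": 0, "gripper": 0},
    {"dx": 0, "dy": 0, "dz": 0.7, "ax": 0, "ay": 0, "az": 0, "gripper": 0},
    {"dx": 0, "dy": 0, "dz": 0.45, "ax": 0, "ay": 0, "az": 0, "gripper": 0},
    {"dx": 0, "dy": 0, "dz": 0, "ax": 0, "ay": 0, "az": 0, "gripper": 0},
  ],
)

```text
clock: 53.78
eef_pos: [552.8, 372.6, 35.5]
eef_rot: [-3.14, 0.001, 1.476]
wrist_force: [-0.2, 0.3, 0.5]
finger_gap: 94.1
finger_force: 0.0
```

Call:
jog_arm(
  commands=[
    {"dx": 0, "dy": 0, "dz": 0, "ax": 0, "ay": 0, "az": 0, "gripper": 1},
    {"dx": 0, "dy": 0, "dz": 0, "ax": 0, "ay": 0, "az": 0, "gripper": 1},
    {"dx": 0, "dy": 0, "dz": 0, "ax": 0, "ay": 0, "az": 0, "gripper": 1},
    {"dx": 0, "dy": 0, "dz": 0, "ax": 0, "ay": 0, "az": 0, "gripper": 1},
    {"dx": 0, "dy": 0, "dz": 0, "ax": 0, "ay": 0, "az": 0, "gripper": 1},
    {"dx": 0, "dy": 0, "dz": 0, "ax": 0, "ay": 0, "az": 0, "gripper": 1},
    {"dx": 0, "dy": 0, "dz": 0, "ax": 0, "ay": 0, "az": 0, "gripper": 1},
  ],
  squeeze=30,
)

```text
clock: 54.65
eef_pos: [553.4, 373.0, 37.3]
eef_rot: [3.141, -0.0, 1.477]
wrist_force: [-1.7, -0.6, 4.6]
finger_gap: 55.7
finger_force: 30.0
```

```bash
python3 - <<'E'
from h import *
s=manip.read_state();plan([*wor(-60,55),s['eef_pos'][2]+35])
t=snap('top','top9');print('C');jar(t,wor(45,55),145);d=snap('side','side9')
a=cv2.resize(t['image'][170:295,285:400,::-1],(480,522));b=cv2.resize(d['image'][180:300,240:400,::-1],(320,240))
out=np.zeros((522,800,3),np.uint8);out[:,:480]=a;out[:240,480:]=b;cv2.imwrite('pics/g.png',out)
x=d['image']
for n,z in(('C',145),):
  jar(d,(607,-12),145)
E
```

```text
from [553.4 373.   37.3] 1.477 shift [-9.41  -0.025 -0.875] az -0.0
C
pred [322. 198.] r 9.9
[322.5 203.5   9.6] [607.2 -11.9 145. ] col [192 188 173]
[358.5 208.5   9.1] [ 595.6 -113.8  145. ] col [193 189 174]
[270.5 198.5  10.2] [617.5 135.6 145. ] col [205 151 158]
[355.5 241.5   9.6] [ 502.  -107.1  145. ] col [187 184 172]
pred [287. 209.] r 11.8
[273.5 188.5  11. ] [669.1 -74.7 145. ] col [255 255 255]
[274.5 176.5  14.4] [ 687.4 -122.7  145. ] col [253 253 234]
[215.5 213.5  12.1] [758.8  59.6 145. ] col [150  26  39]
[290.5 134.5  14.4] [ 727.7 -331.7  145. ] col [233 219 180]
```

```bash
cat >> h.py <<'E'
def track(f0,f1,p,h=11):
    a=load(f0)['image'];b=load(f1)['image'];u,v=map(int,np.round(p))
    r=cv2.matchTemplate(b[v-h-16:v+h+17,u-h-16:u+h+17],a[v-h:v+h+1,u-h:u+h+1],cv2.TM_CCOEFF_NORMED);_,m,_,l=cv2.minMaxLoc(r);print(f0,f1,p,'shift px',l[0]-16,l[1]-16,round(m,2))
E
python3 - <<'E'
from h import *
for n,p in(('A',(361,204)),('C',(322,199))):
  for f in('top8','top9'): track('top7',f,p)
track('top8','top9',(356,241))
for n,f in(('C',(287,209)),('A',proj(load('side9'),[*wor(45,-55),145]))): print(n,f)
E
```

```text
top7 top8 (361, 204) shift px 0 0 1.0
top7 top9 (361, 204) shift px 0 0 1.0
top7 top8 (322, 199) shift px 0 0 1.0
top7 top9 (322, 199) shift px 0 0 1.0
top8 top9 (356, 241) shift px 0 0 1.0
C (287, 209)
A [301.65111575 182.69338986]
```

The jars on the panel have not moved, so the Hough shift was noise. B goes on the panel next.

Call:
jog_arm(
  commands=[
    {"dx": 0, "dy": 0, "dz": -0.4, "ax": 0, "ay": 0, "az": 0, "gripper": 1},
    {"dx": 0, "dy": 0, "dz": -0.8, "ax": 0, "ay": 0, "az": 0, "gripper": 1},
    {"dx": 0, "dy": 0, "dz": -1, "ax": 0, "ay": 0, "az": 0, "gripper": 1},
    {"dx": 0, "dy": 0, "dz": -0.8, "ax": 0, "ay": 0, "az": 0, "gripper": 1},
    {"dx": -0.4, "dy": 0, "dz": 0, "ax": 0, "ay": 0, "az": 0, "gripper": 1},
    {"dx": -0.82, "dy": 0, "dz": 0, "ax": 0, "ay": 0, "az": 0, "gripper": 1},
    {"dx": -0.82, "dy": 0, "dz": 0, "ax": 0, "ay": 0, "az": 0, "gripper": 1},
    {"dx": -0.82, "dy": 0, "dz": 0, "ax": 0, "ay": 0, "az": 0, "gripper": 1},
    {"dx": -0.82, "dy": 0, "dz": 0, "ax": 0, "ay": 0, "az": 0, "gripper": 1},
    {"dx": -0.82, "dy": 0, "dz": 0, "ax": 0, "ay": 0, "az": 0, "gripper": 1},
  ],
)

```text
clock: 56.0
eef_pos: [535.2, 191.6, 155.2]
eef_rot: [-3.139, 0.001, 1.476]
wrist_force: [0.4, -0.8, -3.2]
finger_gap: 55.7
finger_force: 30.0
```

Call:
jog_arm(
  commands=[
    {"dx": -0.82, "dy": 0, "dz": 0, "ax": 0, "ay": 0, "az": 0, "gripper": 1},
    {"dx": -0.82, "dy": 0, "dz": 0, "ax": 0, "ay": 0, "az": 0, "gripper": 1},
    {"dx": -0.82, "dy": 0, "dz": 0, "ax": 0, "ay": 0, "az": 0, "gripper": 1},
    {"dx": -0.82, "dy": 0, "dz": 0, "ax": 0, "ay": 0, "az": 0, "gripper": 1},
    {"dx": -0.82, "dy": 0, "dz": 0, "ax": 0, "ay": 0, "az": 0, "gripper": 1},
    {"dx": -0.81, "dy": -0.02, "dz": 0, "ax": 0, "ay": 0, "az": 0, "gripper": 1},
    {"dx": 0, "dy": 0, "dz": 0, "ax": 0, "ay": 0, "az": 0, "gripper": 1},
    {"dx": 0, "dy": 0, "dz": 0.6, "ax": 0, "ay": 0, "az": 0, "gripper": 1},
    {"dx": 0, "dy": 0, "dz": 0.8, "ax": 0, "ay": 0, "az": 0, "gripper": 1},
    {"dx": 0, "dy": 0, "dz": 0.4, "ax": 0, "ay": 0, "az": 0, "gripper": 1},
  ],
)

```text
clock: 57.25
eef_pos: [515.7, -1.3, 82.8]
eef_rot: [-3.138, 0.0, 1.477]
wrist_force: [-0.6, 0.2, -3.0]
finger_gap: 55.7
finger_force: 30.0
```

Call:
jog_arm(
  commands=[
    {"dx": 0, "dy": 0, "dz": 0.1, "ax": 0, "ay": 0, "az": 0, "gripper": 1},
    {"dx": 0, "dy": 0, "dz": 0, "ax": 0, "ay": 0, "az": 0, "gripper": 1},
    {"dx": 0, "dy": 0, "dz": 0, "ax": 0, "ay": 0, "az": 0, "gripper": 1},
  ],
)

```text
clock: 57.62
eef_pos: [517.6, -1.7, 81.9]
eef_rot: [3.14, -0.0, 1.477]
wrist_force: [-0.5, 0.2, -3.9]
finger_gap: 55.7
finger_force: 30.0
```

```bash
python3 - <<'E'
from h import *
s=manip.read_state();plan([*wor(-60,55),71.9]);print(s['wrist_force'],s['finger_gap'])
E
```

```text
from [517.6  -1.7  81.9] 1.477 shift [ 0.    -0.015  0.251] az -0.0
[-0.4573157   0.20229336 -3.85884244] 55.666067802635496
```

Call:
jog_arm(
  commands=[
    {"dx": 0, "dy": 0, "dz": 0.14, "ax": 0, "ay": 0, "az": 0, "gripper": 1},
    {"dx": 0, "dy": 0, "dz": 0.06, "ax": 0, "ay": 0, "az": 0, "gripper": 1},
    {"dx": 0, "dy": 0, "dz": 0.03, "ax": 0, "ay": 0, "az": 0, "gripper": 1},
    {"dx": 0, "dy": 0, "dz": 0.02, "ax": 0, "ay": 0, "az": 0, "gripper": 1},
    {"dx": 0, "dy": 0, "dz": 0, "ax": 0, "ay": 0, "az": 0, "gripper": 1},
    {"dx": 0, "dy": 0, "dz": 0, "ax": 0, "ay": 0, "az": 0, "gripper": 1},
  ],
)

```text
clock: 58.38
eef_pos: [517.1, -1.7, 72.3]
eef_rot: [-3.142, 0.0, 1.477]
wrist_force: [-9.9, 0.4, 14.4]
finger_gap: 55.9
finger_force: 30.0
```

Call:
jog_arm(
  commands=[
    {"dx": 0, "dy": 0, "dz": 0, "ax": 0, "ay": 0, "az": 0, "gripper": 0},
    {"dx": 0, "dy": 0, "dz": 0, "ax": 0, "ay": 0, "az": 0, "gripper": 0},
    {"dx": 0, "dy": 0, "dz": 0, "ax": 0, "ay": 0, "az": 0, "gripper": 0},
    {"dx": 0, "dy": 0, "dz": 0, "ax": 0, "ay": 0, "az": 0, "gripper": 0},
    {"dx": 0, "dy": 0, "dz": 0, "ax": 0, "ay": 0, "az": 0, "gripper": 0},
    {"dx": 0, "dy": 0, "dz": -0.5, "ax": 0, "ay": 0, "az": 0, "gripper": 0},
    {"dx": 0, "dy": 0, "dz": -1, "ax": 0, "ay": 0, "az": 0, "gripper": 0},
    {"dx": 0, "dy": 0, "dz": -1, "ax": 0, "ay": 0, "az": 0, "gripper": 0},
    {"dx": 0, "dy": 0, "dz": -1, "ax": 0, "ay": 0, "az": 0, "gripper": 0},
    {"dx": 0, "dy": 0, "dz": -1, "ax": 0, "ay": 0, "az": 0, "gripper": 0},
  ],
)

```text
clock: 59.62
eef_pos: [517.0, -1.7, 252.4]
eef_rot: [3.142, 0.0, 1.477]
wrist_force: [-0.2, 0.7, 0.5]
finger_gap: 94.4
finger_force: 0.0
```

Call:
jog_arm(
  commands=[
    {"dx": -0.86, "dy": 0.35, "dz": 0, "ax": 0, "ay": 0, "az": 0, "gripper": 0},
    {"dx": -0.86, "dy": 0.35, "dz": 0, "ax": 0, "ay": 0, "az": 0, "gripper": 0},
    {"dx": -0.86, "dy": 0.35, "dz": 0, "ax": 0, "ay": 0, "az": 0, "gripper": 0},
    {"dx": -0.86, "dy": 0.35, "dz": 0, "ax": 0, "ay": 0, "az": 0, "gripper": 0},
    {"dx": -0.86, "dy": 0.35, "dz": 0, "ax": 0, "ay": 0, "az": 0, "gripper": 0},
    {"dx": -0.86, "dy": 0.35, "dz": 0, "ax": 0, "ay": 0, "az": 0, "gripper": 0},
    {"dx": -0.86, "dy": 0.35, "dz": 0, "ax": 0, "ay": 0, "az": 0, "gripper": 0},
    {"dx": -0.86, "dy": 0.35, "dz": 0, "ax": 0, "ay": 0, "az": 0, "gripper": 0},
    {"dx": -0.86, "dy": 0.35, "dz": 0, "ax": 0, "ay": 0, "az": 0, "gripper": 0},
    {"dx": 0, "dy": 0, "dz": 0, "ax": 0, "ay": 0, "az": 0.3, "gripper": 0},
  ],
)

```text
clock: 60.88
eef_pos: [613.3, -324.0, 249.7]
eef_rot: [-3.14, -0.0, 1.421]
wrist_force: [-0.8, 1.0, 0.5]
finger_gap: 94.1
finger_force: 0.0
```

Call:
jog_arm(
  commands=[
    {"dx": 0, "dy": 0, "dz": 0.7, "ax": 0, "ay": 0, "az": 0, "gripper": 0},
    {"dx": 0, "dy": 0, "dz": 1, "ax": 0, "ay": 0, "az": 0, "gripper": 0},
    {"dx": 0, "dy": 0, "dz": 0, "ax": 0, "ay": 0, "az": 0, "gripper": 0},
    {"dx": 0, "dy": 0, "dz": 0, "ax": 0, "ay": 0, "az": 0, "gripper": 0},
  ],
)

```text
clock: 61.38
eef_pos: [614.0, -322.0, 184.9]
eef_rot: [3.14, 0.001, 1.424]
wrist_force: [-0.7, -0.2, 1.0]
finger_gap: 93.8
finger_force: 0.0
```

```bash
python3 - <<'E'
from h import *
s=manip.read_state();print(s['clock'],s['eef_pos'],s['eef_rot'])
t=snap('top','top10');d=snap('side','side10');w=snap('wrist','w14')
a=cv2.resize(t['image'][170:295,170:460,::-1],(460,198));b=cv2.resize(d['image'][100:460,170:460,::-1],(330,410),interpolation=cv2.INTER_CUBIC)
out=np.zeros((600,800,3),np.uint8);out[:198,:460]=a;out[:410,465:795]=b;out[205:550,:460]=cv2.resize(w['image'][:,:,::-1],(460,345));cv2.imwrite('pics/z.png',out)
plan([613,-321,84],1.426)
E
```

```text
61.375 [ 613.95411871 -322.00387445  184.90613479] [3.13978233e+00 6.96711565e-04 1.42424462e+00]
from [ 614.  -322.   184.9] 1.424 shift [ 0.022 -0.028  2.523] az -0.01
```

View pics/z.png

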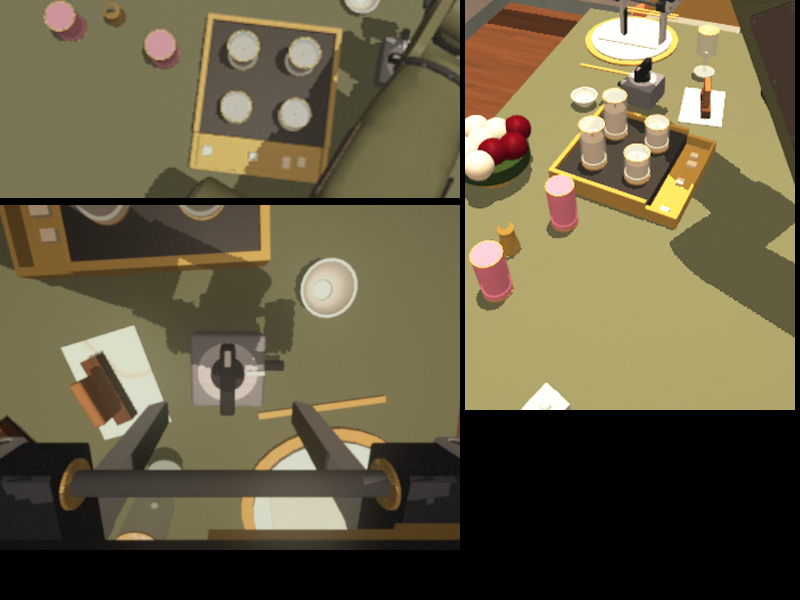

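The four jars stand upright on the panel with the tall ones at the back. All four flakes are in the gutter, the scraper is flat on its slab, and the handle is off and centred under the gripper.

Call:
jog_arm(
  commands=[
    {"dx": 0.02, "dy": -0.03, "dz": 0.7, "ax": 0, "ay": 0, "az": 0, "gripper": 0},
    {"dx": 0, "dy": 0, "dz": 0.8, "ax": 0, "ay": 0, "az": 0, "gripper": 0.3},
    {"dx": 0, "dy": 0, "dz": 0.7, "ax": 0, "ay": 0, "az": 0, "gripper": 0.3},
    {"dx": 0, "dy": 0, "dz": 0.3, "ax": 0, "ay": 0, "az": 0, "gripper": 0.3},
    {"dx": 0, "dy": 0, "dz": 0, "ax": 0, "ay": 0, "az": 0, "gripper": 1},
    {"dx": 0, "dy": 0, "dz": 0, "ax": 0, "ay": 0, "az": 0, "gripper": 1},
    {"dx": 0, "dy": 0, "dz": 0, "ax": 0, "ay": 0, "az": 0, "gripper": 1},
    {"dx": 0, "dy": 0, "dz": 0, "ax": 0, "ay": 0, "az": 0, "gripper": 1},
    {"dx": 0, "dy": 0, "dz": 0, "ax": 0, "ay": 0, "az": 0, "gripper": 1},
    {"dx": 0, "dy": 0, "dz": 0, "ax": 0, "ay": 0, "az": 0, "gripper": 1},
  ],
  squeeze=25,
)

```text
clock: 62.78
eef_pos: [611.8, -320.7, 83.2]
eef_rot: [-3.14, -0.0, 1.424]
wrist_force: [-6.2, 3.0, 5.1]
finger_gap: 16.0
finger_force: 25.0
```

Call:
jog_arm(
  commands=[
    {"dx": 0, "dy": 0, "dz": 0, "ax": 0, "ay": 0, "az": 0, "gripper": 1},
    {"dx": 0, "dy": 0, "dz": 0, "ax": 0, "ay": 0, "az": 0, "gripper": 1},
    {"dx": 0, "dy": 0, "dz": 0, "ax": 0, "ay": 0, "az": 0, "gripper": 1},
  ],
)

```text
clock: 63.15
eef_pos: [611.8, -320.7, 83.2]
eef_rot: [-3.14, -0.0, 1.424]
wrist_force: [-6.5, 1.2, 3.4]
finger_gap: 15.6
finger_force: 25.0
```

Turn clockwise: 80.2° plus a bit.

Call:
jog_arm(
  commands=[
    {"dx": 0, "dy": 0, "dz": 0, "ax": 0, "ay": 0, "az": 0.5, "gripper": 1},
    {"dx": 0, "dy": 0, "dz": 0, "ax": 0, "ay": 0, "az": 0.9, "gripper": 1},
    {"dx": 0, "dy": 0, "dz": 0, "ax": 0, "ay": 0, "az": 0.9, "gripper": 1},
    {"dx": 0, "dy": 0, "dz": 0, "ax": 0, "ay": 0, "az": 0.9, "gripper": 1},
    {"dx": 0, "dy": 0, "dz": 0, "ax": 0, "ay": 0, "az": 0.9, "gripper": 1},
    {"dx": 0, "dy": 0, "dz": 0, "ax": 0, "ay": 0, "az": 0.9, "gripper": 1},
    {"dx": 0, "dy": 0, "dz": 0, "ax": 0, "ay": 0, "az": 0.9, "gripper": 1},
    {"dx": 0, "dy": 0, "dz": 0, "ax": 0, "ay": 0, "az": 0.9, "gripper": 1},
    {"dx": 0, "dy": 0, "dz": 0, "ax": 0, "ay": 0, "az": 0.9, "gripper": 1},
    {"dx": 0, "dy": 0, "dz": 0, "ax": 0, "ay": 0, "az": 0.3, "gripper": 1},
  ],
)

```text
clock: 64.4
eef_pos: [611.9, -320.8, 83.2]
eef_rot: [-3.141, 0.001, 0.025]
wrist_force: [-5.4, 1.3, 3.6]
finger_gap: 15.8
finger_force: 25.0
```

Call:
jog_arm(
  commands=[
    {"dx": 0, "dy": 0, "dz": 0, "ax": 0, "ay": 0, "az": 0.2, "gripper": 1},
    {"dx": 0, "dy": 0, "dz": 0, "ax": 0, "ay": 0, "az": 0.1, "gripper": 1},
    {"dx": 0, "dy": 0, "dz": 0, "ax": 0, "ay": 0, "az": 0, "gripper": 1},
    {"dx": 0, "dy": 0, "dz": 0, "ax": 0, "ay": 0, "az": 0, "gripper": 1},
  ],
)

```text
clock: 64.9
eef_pos: [612.1, -320.8, 83.2]
eef_rot: [3.142, 0.001, -0.023]
wrist_force: [-6.4, 1.6, 3.8]
finger_gap: 16.1
finger_force: 25.5
```

```bash
python3 - <<'E'
from h import *
s=manip.read_state();print(s['eef_rot'],s['moment'],s['wrist_force'],s['finger_gap'],s['joints'])
E
```

```text
[ 3.14157022e+00  8.77251147e-04 -2.34901324e-02] [0.17392632 1.02500863 0.50425789] [-6.43160923  1.6195231   3.82610689] 16.116725059181597 [-5.35610500e-01  7.31917187e-01  1.18646939e+00 -4.77889787e-04
  1.22395983e+00  1.05883856e+00]
```

Call:
jog_arm(
  commands=[
    {"dx": 0, "dy": 0, "dz": 0, "ax": 0, "ay": 0, "az": 0, "gripper": 0.3},
    {"dx": 0, "dy": 0, "dz": 0, "ax": 0, "ay": 0, "az": 0, "gripper": 0.3},
    {"dx": 0, "dy": 0, "dz": 0, "ax": 0, "ay": 0, "az": 0, "gripper": 0.3},
    {"dx": 0, "dy": 0, "dz": 0, "ax": 0, "ay": 0, "az": 0, "gripper": 0.3},
    {"dx": 0, "dy": 0, "dz": -0.5, "ax": 0, "ay": 0, "az": 0, "gripper": 0.3},
    {"dx": 0, "dy": 0, "dz": -1, "ax": 0, "ay": 0, "az": 0, "gripper": 0.3},
    {"dx": 0, "dy": 0, "dz": -1, "ax": 0, "ay": 0, "az": 0, "gripper": 0.3},
    {"dx": 0, "dy": 0, "dz": -1, "ax": 0, "ay": 0, "az": 0, "gripper": 0.3},
    {"dx": 0, "dy": 0, "dz": 0, "ax": 0, "ay": 0, "az": 0, "gripper": 0.3},
  ],
)

```text
clock: 66.03
eef_pos: [613.3, -321.3, 228.5]
eef_rot: [3.138, -0.007, -0.024]
wrist_force: [0.3, -1.3, -0.0]
finger_gap: 65.7
finger_force: 0.0
```

```bash
python3 - <<'E'
from h import *
w=snap('wrist','w15');t=snap('top','top11');s=snap('side','side11')
u,v=proj(w,[613,-321,106]).astype(int);g=cv2.cvtColor(w['image'],cv2.COLOR_RGB2GRAY)
y0,x0=max(0,v-70),u-70;m=(g[y0:v+60,x0:u+70]<60).astype(np.uint8)
m=cv2.morphologyEx(m,cv2.MORPH_OPEN,np.ones((5,5)))
for q in cv2.findContours(m,0,2)[0]:
  if cv2.contourArea(q)>100: print(cv2.minAreaRect(q),cv2.contourArea(q))
# compare with the initial on pose: predicted bar ends (far, near) and tick
print((u-x0,v-y0),proj(w,[652,-320.5,106])-(x0,y0),proj(w,[577,-321,106])-(x0,y0), manip.read_state()['eef_rot'])
for p in((361,204),(322,199)): track('top7','top11',p)
track('top8','top11',(356,241));track('top10','top11',(318,237))
for q in (wor(45,55),wor(45,-55)): track('side10','side11',proj(s,[*q,140]))
for q in (wor(-60,55),wor(-60,-55)): track('side10','side11',proj(s,[*q,100]))
E
```

```text
((5.0, 120.5), (17.0, 10.0), 90.0) 127.0
((69.5, 72.0), (60.0, 39.0), 90.0) 1428.0
((75.5, 5.5), (11.0, 13.0), 90.0) 122.5
(np.int64(70), np.int64(70)) [68.43451654 25.19086628] [ 71.24201245 109.58522105] [-3.14120216e+00  6.94282179e-04 -2.44428298e-02]
top7 top11 (361, 204) shift px 0 0 1.0
top7 top11 (322, 199) shift px 0 0 1.0
top8 top11 (356, 241) shift px 0 0 0.96
top10 top11 (318, 237) shift px 0 0 1.0
side10 side11 [281.20269339 209.30182059] shift px 0 0 1.0
side10 side11 [301.70415474 184.27853561] shift px 0 0 0.99
side10 side11 [321.00951961 234.08660869] shift px 0 0 1.0
side10 side11 [339.04962334 207.35001522] shift px 0 0 0.95
```

```bash
python3 - <<'E'
from h import *
for f in('w3','w15'):
  w=load(f);g=cv2.cvtColor(w['image'],cv2.COLOR_RGB2GRAY)
  A=[];
  for x in list(range(574,596,3))+list(range(634,648,3)):
    u,v=proj(w,[x,-321,106]).round().astype(int);r=np.where(g[v,u-25:u+25]<70)[0]
    if len(r)>5:
      r=r[np.abs(r-25)<18];A.append(onz(w,u-25+r.mean(),v,106)[:2])
  A=np.array(A);k=np.polyfit(A[:,0],A[:,1],1);print(f,len(A),'bar angle deg',np.degrees(np.arctan(k[0])).round(1))
E
```

```text
w3 11 bar angle deg 0.3
w15 11 bar angle deg -0.1
```

```bash
python3 -c "
from h import *
print(job.sign_off())"
```

```text
the job is handed in; nothing more can be done
None
```

The job is handed in at about 66 s on the clock: all four flakes are in the gutter, the scraper is back on its slab, and two tall jars (back) and two short (front) stand upright on the panel. The isolator was switched off first and is back on against its stop.

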